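Pack and latch the off-site backup case

TASK

Pack the transport case for off-site storage: move every drive cartridge out of the docking station into a slot of its own in the case's foam, standing and fully down, and lay the small shock logger flat, display up, in the foam pocket beside the slots. Then shut the lid, flip the latch's wire bail up over the hook on the lid, and press the latch lever down until it snaps over centre and clamps the lid shut; leave the other things on the desk where they are.

Things in the scene. Friction and masses are not known exactly. Their poses are not given: they have to be found in the camera images.
- case: Fixed dark grey transport case, 140 (x) x 246 (y) x 110 mm when shut. Origin: centre of its underside; x runs from its front (the side with the latch, towards the robot) to its rear, z up. The tub has 4 mm walls, rim at z = 72 mm. In it lies dark foam, top at z = 56 mm, with four parallel slots for drives (along x) and, at the +y end, a pocket for the logger.
- slot_0 (a point): Middle of the floor of slot 0 of the foam, at case (0, -86, 20) mm. The slot is 108 mm long along the case's x, 17 mm wide along y, 36 mm deep below the foam's top; 3 mm chamfers along its mouth (4 mm at the ends). Empty at the start.
- slot_1 (a point): Middle of the floor of slot 1 of the foam, at case (0, -46, 20) mm. The slot is 108 mm long along the case's x, 17 mm wide along y, 36 mm deep below the foam's top; 3 mm chamfers along its mouth (4 mm at the ends). Empty at the start.
- slot_2 (a point): Middle of the floor of slot 2 of the foam, at case (0, -6, 20) mm. The slot is 108 mm long along the case's x, 17 mm wide along y, 36 mm deep below the foam's top; 3 mm chamfers along its mouth (4 mm at the ends). Empty at the start.
- slot_3 (a point): Middle of the floor of slot 3 of the foam, at case (0, 34, 20) mm. The slot is 108 mm long along the case's x, 17 mm wide along y, 36 mm deep below the foam's top; 3 mm chamfers along its mouth (4 mm at the ends). Empty at the start.
- pocket (a point): Middle of the floor of the logger's pocket, at case (0, 79, 46) mm. The pocket is 68 mm long along the case's x, 33 mm wide along y and 10 mm deep.
- lid (a joint): Angle of the lid (rad): 0 shut, about 1.6 at the start (standing open, top and hook up to 230 mm over the desk). The lid is a shell 140 x 246 mm, 38 mm high, 4 mm walls. Its stiff hinge (0.3 N m) lets it stay at any angle; push it shut with a few N on its outer side near the free edge. A flat black carrying handle (14 x 100 mm, 8 mm proud) lies on its outer side, 58 mm from the hinge.
- lid_hinge (a point): Middle of the lid's hinge line, which runs along the case's y; at case (70, 0, 72) mm.
- lid_edge (a point): Middle of the upper outer edge of the lid's free (front) side, moving with the lid; at case (-70, 0, 110) mm with the lid shut.
- lever (a joint): Angle of the latch lever (rad): 0 closed (handle hangs down, its end 10 degrees off the case's front), 2.4 fully open (handle points out from the case and up). A light spring keeps it open. With the bail hooked it takes up to about 4 N at its tip, passes dead centre at about 0.44 and snaps to 0 by itself. With the bail not hooked it meets hardly any resistance and clamps nothing.
- lever_pivot (a point): Pivot of the lever, axis along the case's y; at case (-84, 0, 52) mm, 14 mm before the front wall.
- lever_tip (a point): End of the lever's handle, a steel plate 26 mm wide (along the case's y) and 3 mm thick, 44 mm from the pivot; its last 10 mm are bent outwards.
- bail: Wire bail: a steel loop whose bar (4 mm thick, 42 mm along the case's y) is 49 mm from a free-swinging pin on the lever, 18 mm from the lever's pivot; sprung, 6 N/mm, up to 9 mm. Origin: middle of the bar; z away from the pin. A tab 20 mm wide, 3 mm thick stands 15 mm above the bar. At the start it has flopped outwards; pushed up and in past the vertical it falls against the lid.
- keeper (a point): Steel hook on the lid's front, 24 mm along y, open upwards: an 11 mm gap behind a lip 6 mm high. Point: where the bail's bar sits when hooked, at case (-79, 0, 88) mm with the lid shut. With the lid shut and the lever open beyond about 2.1 the bail falls in behind the lip; drawing the lever down then pulls the bar into the hook.
- dock: Fixed black docking station, 126 (x) x 172 (y) x 46 mm, origin at the centre of its underside, with four parallel bays 106 mm long along its x, 18 mm wide, at y = -60, -20, 20 and 60 mm, bay floor at z = 12 mm. Two to four of the bays hold a drive.
- drive_a: Drive cartridge (all four alike), a grey slab 100 mm long (its x), 14 mm thick (y), 72 mm high (z), 0.12 kg; origin at the centre of its underside. At the start it stands upright in a bay of the dock, its top 38 mm above the dock; not all four are there in every run. Seated in a slot of the case its origin is 20 mm above the case's underside.
- drive_b: Drive cartridge (all four alike), a grey slab 100 mm long (its x), 14 mm thick (y), 72 mm high (z), 0.12 kg; origin at the centre of its underside. At the start it stands upright in a bay of the dock, its top 38 mm above the dock; not all four are there in every run. Seated in a slot of the case its origin is 20 mm above the case's underside.
- drive_c: Drive cartridge (all four alike), a grey slab 100 mm long (its x), 14 mm thick (y), 72 mm high (z), 0.12 kg; origin at the centre of its underside. At the start it stands upright in a bay of the dock, its top 38 mm above the dock; not all four are there in every run. Seated in a slot of the case its origin is 20 mm above the case's underside.
- drive_d: Drive cartridge (all four alike), a grey slab 100 mm long (its x), 14 mm thick (y), 72 mm high (z), 0.12 kg; origin at the centre of its underside. At the start it stands upright in a bay of the dock, its top 38 mm above the dock; not all four are there in every run. Seated in a slot of the case its origin is 20 mm above the case's underside.
- logger: Small light grey shock logger, 58 (x) x 26 (y) x 22 mm, 0.06 kg, display on top, origin at the centre of its underside; it lies on the desk to the left of the case. In the pocket its long side lies along the case's x (either way round), its top 12 mm above the foam.
- note_cube: Cube of note paper, 76 x 77 x 46 mm, behind the dock: leave alone. Origin at the centre of its underside.
- stapler: Black stapler, 165 mm long, 58 mm high, right of the dock: leave alone. Origin at the centre of its underside.

How it is judged (in metres and radians):
On the way, in this order (a step that is already met when the one before it is completed fails the run):
1. every drive stands fully down in a slot of the case and the logger lies in its pocket (z of drive_a in the frame of case between 0.01 and 0.0245 m and x of drive_a in the frame of case between -0.006 and 0.006 m and y of drive_a in the frame of case between -0.095 and 0.043 m and angle between each of drive_a, drive_b, drive_c, drive_d's own z axis and vertical below 0.2 rad and z of drive_b in the frame of case between 0.01 and 0.0245 m and x of drive_b in the frame of case between -0.006 and 0.006 m and y of drive_b in the frame of case between -0.095 and 0.043 m and z of drive_c in the frame of case between 0.01 and 0.0245 m and x of drive_c in the frame of case between -0.006 and 0.006 m and y of drive_c in the frame of case between -0.095 and 0.043 m and z of drive_d in the frame of case between 0.01 and 0.0245 m and x of drive_d in the frame of case between -0.006 and 0.006 m and y of drive_d in the frame of case between -0.095 and 0.043 m and x of logger in the frame of case between -0.012 and 0.012 m and y of logger in the frame of case between 0.068 and 0.09 m and z of logger in the frame of case between 0.04 and 0.052 m), for 0.2 s.
2. the lid is shut (value of joint lid below 0.03 rad), for 0.2 s.
3. the bail is hooked and the lever is snapped down, clamping the lid (value of joint lever below 0.1 rad and contact force between bail and lid above 5 N), for 0.2 s.
At the end, for the whole second after the job is handed in: Every drive present stands in a slot, within 4.5 mm of its floor and 0.2 rad of upright; the logger lies flat in its pocket (within 12 mm, 6 mm in height); the lid is shut to 0.03 rad; the lever is closed to 0.1 rad with the bail pulling on the keeper by over 5 N (all of step 1 and all of step 3 and value of joint lid below 0.03 rad); the robot touches nothing.
It fails at once if the note cube is pushed more than 3 cm aside (distance of note_cube from where it was at the start of the episode above 0.03 m).
It fails at once if the stapler is pushed more than 3 cm aside (distance of stapler from where it was at the start of the episode above 0.03 m).
Of drive_a, drive_b, drive_c, drive_d only 2 to 4 are there at a start; the rules pass over those that are not, and their reading is None.
At some moment in a run one of logger may be knocked a few centimetres aside while the robot is not near it.
It also fails if it takes over 210 s, if anything falls off the work surface, if the arm or the gripper's body presses on something with over 40 N, if the wrist force passes 120 N, or if a joint passes its speed limit or range.

ROBOT

A 7-joint arm with a two-finger parallel gripper is mounted at the origin on a cart in front of the work surface, level with it; the furniture and walls round the work are solid. World frame = base frame: x ahead of the robot, y to its left, z up, the work surface at z = 0. Lengths are in m, angles in degrees, forces in N, time in s.
With the tool pointing down it reaches from about 0.4 to 0.85 m from the base axis. Payload 10.4 kg.
Tool frame: the origin (TCP) lies between the finger pads; the fingertips stand 25 mm ahead of it and the grasp point (between the pads) lies 6 mm ahead of it; z points along the fingers, y is the line along which they close (so a half turn about z gives the same grasp; the last joint's range is limited). The gripper opens to 87 mm and grips with 3 to 60 N. Pads are 19 mm wide; open, the fingers measure 117 mm over their backs; the gripper's body (75 mm by 190 mm) begins 51 mm behind the grasp point.
Start: joints at [-75.092, 19.034, -3.707, 83.658, 1.238, 77.344, -5.071], TCP at [0.174, 0.6, 0.248] pointing down, gripper open.
Joint ranges: [-148.97, 148.97], [-28.65, 121.19], [-84.17, 76.75], [9.2, 138.47], [-72.65, 252.65], [3.7, 117.97], [-149.18, 149.18]. Speed limits (degrees/s): [127.2, 127.2, 159.86, 159.86, 180, 180, 180].

INTERFACE

Orientations are given as a 3x3 rotation matrix whose columns are the frame's x, y, z axes.
In Python, from station import bot gives the robot as it stands.
- The arm moves only by the shell command python3 steer.py 'ROWS' [FORCE]. ROWS is a JSON list of rows, 1 to 5 of them, each of 5 numbers: the finger opening in m, then dx, dy, dz in m, then a turn about the tool's z in degrees; each row is the pose to reach, as a shift and turn from the pose commanded when the command began, along the tool's axes at that moment; what a row does not reach only later rows make up. A row lasts 1/8 s, in which the tool goes at most 0.0625 m and 10.7 degrees, less where a joint would pass 70% of its speed; a pose out of reach is approached as far as the arm can. The fingers move at their own pace and stop on an object; FORCE is the grip in N (left out, the last holds). Time passes only in rows, so rows that do not move let the fingers close. It prints the time, the measured TCP pose, the force, the opening and the grip force at its end.
- bot.sense(): the state, without advancing time (a new reading comes with each control period).
- bot.read_camera(name): name is "scene" or "top" or "wrist"; returns a dict with "image" (420x560x3 uint8, red, green, blue), "fx", "fy", "cx", "cy" (pixels), "k1" (the pictures are not rectified: a ray, as slopes to the right and down, at radius r is drawn at 1 + k1 r^2 times it, then the intrinsics apply), "cam_to_world" (4x4, takes a point from camera to world coordinates). Camera axes: x right, y up, looking along -z (the intrinsics and any distortion apply to the point x, -y, -z); pixel columns grow to the right and rows downward; lengths in m; the calibration is good to about 2 mm. A picture is of the moment at which its call begins. There is no depth.
- bot.finish_job(): hands the job in; it is judged then, once.
The state is a dict: "time_s": time; "joint_pos": joint angles; "qd": joint speeds; "tau": joint torques, N m; "ee_pos": TCP position; "tool_rot": TCP orientation; "ft_force": force on the tool from outside, world axes, zero at the start; "torque": the same for the moment, N m; "finger_gap": finger opening in m; "grip_force": force on a finger pad.
Only numpy, scipy, OpenCV 4.12 (cv2) and the standard library are available. Lean on these libraries where they do the work, as an engineer would, in place of code of your own. Each camera call takes 0.05 s, during which the arm holds its last target. There are 200 camera calls.

## Working session

There is one attempt and no reset: what is moved stays moved. The work goes in short steps, Python scripts to look and compute and a shell command to move; the robot and the scene stay as the last step left them, time stands still between calls to the robot, and variables do not carry over. Pictures are saved under pics/ and viewed, at most 14 in all, crops included, and the job is handed in when it is done.

```bash
ls; mkdir -p pics
python3 - <<'E'
from station import bot
import cv2,numpy as np
s=bot.sense();print(s)
for n in("scene","top","wrist"):
    c=bot.read_camera(n);cv2.imwrite(f"pics/{n}0.png",c["image"][:,:,::-1])
    print(n,c["fx"],c["fy"],c["cx"],c["cy"],c["k1"],np.round(c["cam_to_world"],3).tolist())
E
```

```text
pics
station.py
steer.py
{'time_s': 0.0, 'joint_pos': array([-75.09259939,  19.07186666,  -3.70941892,  83.70523015,
         1.23740398,  77.34384718,  -5.07108351]), 'qd': array([ 0.03682684, -0.04998419,  0.01595036, -0.06206873, -0.02095763,
       -0.03378553, -0.01927377]), 'tau': array([ 1.87608362e-03, -6.23253751e+01,  2.61194736e-02, -3.89891875e+01,
       -6.11371058e-02,  4.00636217e-02,  1.18892222e-04]), 'ee_pos': array([0.17427483, 0.5998453 , 0.24676166]), 'tool_rot': array([[-9.60297152e-01,  2.78978960e-01, -3.47450703e-04],
       [ 2.78979172e-01,  9.60296173e-01, -1.37196232e-03],
       [-4.90930396e-05, -1.41442301e-03, -9.99998998e-01]]), 'ft_force': array([ 0.00661119, -0.01107858,  0.22116008]), 'torque': array([-0.0079363 ,  0.00918395, -0.02112237]), 'grip_force': 0.0, 'finger_gap': 0.08724517920049704}
scene 392.1358885173221 392.1358885173221 279.7155600058543 202.1445064229471 -0.09978274726798006 [[0.702, 0.311, -0.641, -0.054], [-0.712, 0.302, -0.633, -0.61], [-0.003, 0.901, 0.434, 0.559], [0.0, 0.0, 0.0, 1.0]]
top 443.903232847452 443.903232847452 279.7787736588932 209.11326622235563 0.03587682918908351 [[0.007, 0.995, -0.097, 0.519], [-1.0, 0.006, -0.013, 0.056], [-0.012, 0.097, 0.995, 1.137], [0.0, 0.0, 0.0, 1.0]]
wrist 366.2487763322799 366.2487763322799 280.37294243403403 206.91787648746336 -0.02557012035212631 [[0.278, -0.92, -0.275, 0.098], [0.96, 0.266, 0.082, 0.621], [-0.002, -0.287, 0.958, 0.383], [0.0, 0.0, 0.0, 1.0]]
```

View pics/scene0.png

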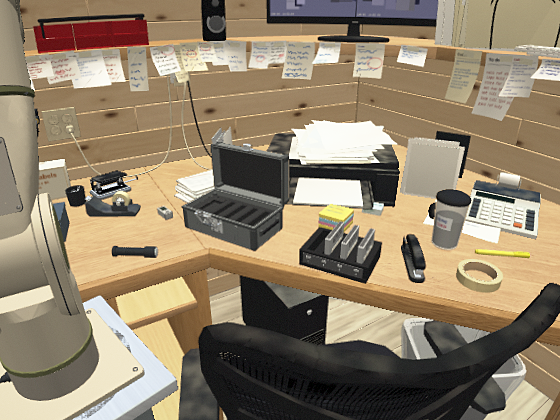

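View pics/top0.png

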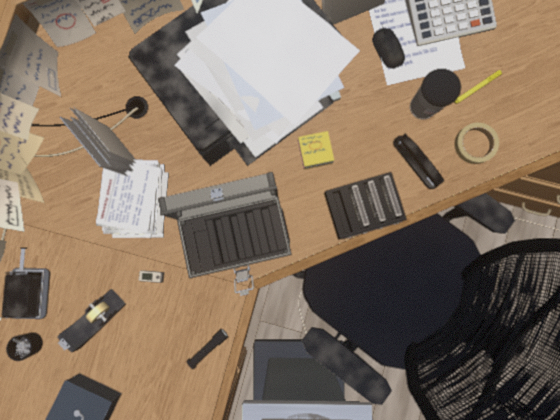

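The scene picture shows the open case at about (235,200), the dock with three drives at (345,250) and the logger at (165,211). In the top picture the case spans (180–290, 190–275) and its latch is at (243,283). The dock is at (365,205) with drives at about (360,203), (377,200) and (393,198), and the logger is at (150,277). I'll zoom in next.

Run:
```python
import cv2
a=cv2.imread("pics/top0.png")[165:300,130:415]
cv2.imwrite("pics/crop1.png",cv2.resize(a,None,fx=2.8,fy=2.8,interpolation=cv2.INTER_CUBIC))
```

```text
(no output)
```

View pics/crop1.png

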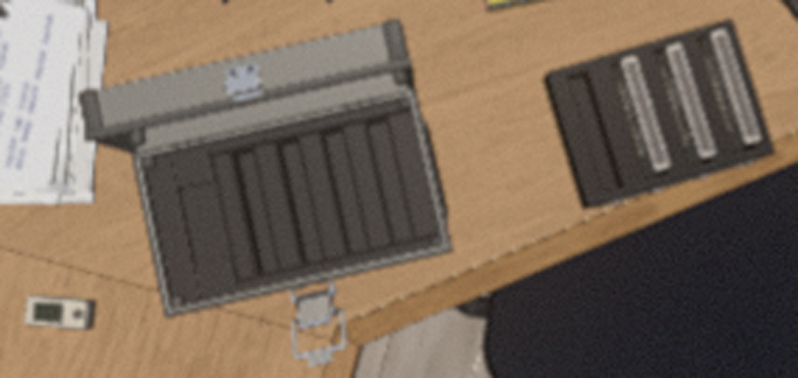

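The crop shows the case rim corners at (168,312), (450,248), (413,92) and (138,153). The tops of the three drives run (628,60)–(660,168), (675,48)–(707,155) and (718,33)–(752,142). The logger is at (60,313), with the dark display towards its left.

```bash
cat > h.py <<'E'
import numpy as np,cv2
from station import bot
def shot(name,save=None):
    c=bot.read_camera(name)
    if save: cv2.imwrite(f"pics/{save}.png",c["image"][:,:,::-1]); np.save(f"pics/{save}.npy",{k:v for k,v in c.items() if k!="image"},allow_pickle=True)
    return c
def load(save): return np.load(f"pics/{save}.npy",allow_pickle=True).item()
def rays(c,px):
    K=np.array([[c["fx"],0,c["cx"]],[0,c["fy"],c["cy"]],[0,0,1]])
    u=cv2.undistortPoints(np.array(px,float).reshape(-1,1,2),K,np.array([c["k1"],0,0,0,0.])).reshape(-1,2)
    T=np.array(c["cam_to_world"]); d=np.c_[u[:,0],-u[:,1],-np.ones(len(u))]@T[:3,:3].T
    return T[:3,3],d
def plane(c,px,z):
    o,d=rays(c,px); return o+d*((z-o[2])/d[:,2])[:,None]
def proj(c,P):
    T=np.array(c["cam_to_world"]);q=(np.atleast_2d(P)-T[:3,3])@T[:3,:3]
    s=np.c_[q[:,0]/-q[:,2],-q[:,1]/-q[:,2]];r2=(s**2).sum(1,keepdims=True)
    return s*(1+c["k1"]*r2)*c["fx"]+[c["cx"],c["cy"]]
def tri(l):  # [(cam,px),...] -> point, residual
    A=np.zeros((3,3));b=np.zeros(3);L=[]
    for c,p in l:
        o,d=rays(c,[p]);d=d[0]/np.linalg.norm(d[0]);M=np.eye(3)-np.outer(d,d);A+=M;b+=M@o;L.append((M,o))
    x=np.linalg.solve(A,b);return x,[round(float(np.linalg.norm(M@(x-o)))*1e3,2) for M,o in L]
def togo(x,y,z,yaw_y=None):
    """shift in tool axes to reach TCP x,y,z; turn to align tool y with world heading yaw_y (deg, mod 180)"""
    s=bot.sense();R=s["tool_rot"];d=R.T@(np.array([x,y,z])-s["ee_pos"])
    out=[np.round(d,4).tolist()]
    if yaw_y is not None:
        cur=np.degrees(np.arctan2(R[1,1],R[0,1]));t=-(yaw_y-cur) # tool z down: +turn = -world
        t=(t+90)%180-90;out+=[round(t,2),'j7',round(float(s["joint_pos"][6]),1)]
    return out
E
python3 - <<'E'
from h import *
c=shot("top","top1")
f=lambda l:[(130+u/2.8,165+v/2.8) for u,v in l]
np.set_printoptions(precision=4,suppress=True)
r=plane(c,f([(168,312),(450,248),(413,92),(138,153)]),.072);print(r,np.linalg.norm(r[0]-r[1]),np.linalg.norm(r[1]-r[2]))
d=plane(c,f([(628,60),(660,168),(675,48),(707,155),(718,33),(752,142)]),.084);print(d)
for i in(0,2,4):
    v=d[i]-d[i+1];print((d[i]+d[i+1])/2,np.linalg.norm(v),np.degrees(np.arctan2(v[1],v[0])))
print(plane(c,f([(60,313)]),.022))
E
```

```text
[[0.4605 0.2821 0.072 ]
 [0.516  0.043  0.072 ]
 [0.6498 0.0755 0.072 ]
 [0.5956 0.3117 0.072 ]] 0.2454942202654573 0.13765059870712595
[[ 0.6768 -0.1079  0.084 ]
 [ 0.5847 -0.134   0.084 ]
 [ 0.6873 -0.1479  0.084 ]
 [ 0.596  -0.1737  0.084 ]
 [ 0.7004 -0.1845  0.084 ]
 [ 0.6073 -0.2116  0.084 ]]
[ 0.6308 -0.121   0.084 ] 0.09569137749151604 15.830344324016218
[ 0.6417 -0.1608  0.084 ] 0.09486460627642324 15.752237567932694
[ 0.6538 -0.1981  0.084 ] 0.09697397975306685 16.214668952964203
[[0.4564 0.3885 0.022 ]]
```

```bash
python3 -c "
from h import *
print(togo(.50,.26,.29,103))"
```

```text
[[-0.4076, -0.2356, -0.0427], np.float64(-29.2), 'j7', -5.1]
```

```bash
python3 steer.py '[[0.08,-0.05,-0.029,-0.005,-6],[0.08,-0.10,-0.058,-0.01,-12],[0.08,-0.15,-0.087,-0.02,-18],[0.08,-0.20,-0.116,-0.03,-24],[0.08,-0.25,-0.145,-0.043,-29.2]]' 20; python3 -c "
from h import *
print(togo(.50,.26,.29,103))"
```

```text
time_s: 0.82
ee_pos: [0.375, 0.3895, 0.2908]
tool_rot: [[-0.974, -0.228, -0.0], [-0.228, 0.974, -0.0], [0.0, 0.0, -1.0]]
ft_force: [1.7, 0.7, -0.1]
finger_gap: 0.0804
grip_force: 0.0
[[-0.0922, -0.1546, 0.0007], np.float64(0.18), 'j7', 52.6]
```

```bash
python3 steer.py '[[0.08,-0.03,-0.05,0,0],[0.08,-0.06,-0.10,0,0],[0.08,-0.092,-0.155,0,0],[0.08,-0.092,-0.155,0,0]]'; python3 -c "
from h import *
shot('wrist','w1');print(bot.sense()['joint_pos'])"
```

```text
time_s: 1.32
ee_pos: [0.5016, 0.2557, 0.2904]
tool_rot: [[-0.976, -0.216, 0.001], [-0.216, 0.976, -0.002], [-0.001, -0.002, -1.0]]
ft_force: [-0.7, 1.0, 0.6]
finger_gap: 0.0799
grip_force: 0.0
[-41.9908741    9.79370829  11.40097233  90.25281398  -1.92888996
  80.16762163  72.3071615 ]
```

View pics/w1.png

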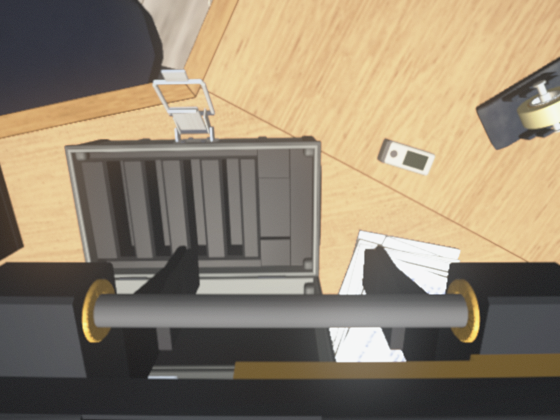

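The wrist view shows the case rim at (67–320, 143–275) with the four slots as bands between x≈83 and 255, the latch at (190,105), and the logger at (406,157). I'll enlarge it to measure the edges.

Run:
```python
import cv2,numpy as np
a=cv2.imread("pics/w1.png")
b=a[125:285,60:330]; b=np.clip((b/255.)**.6*255,0,255).astype('uint8')
cv2.imwrite("pics/crop2.png",cv2.resize(b,None,fx=2.9,fy=2.9,interpolation=cv2.INTER_CUBIC))
```

```text
(no output)
```

View pics/crop2.png

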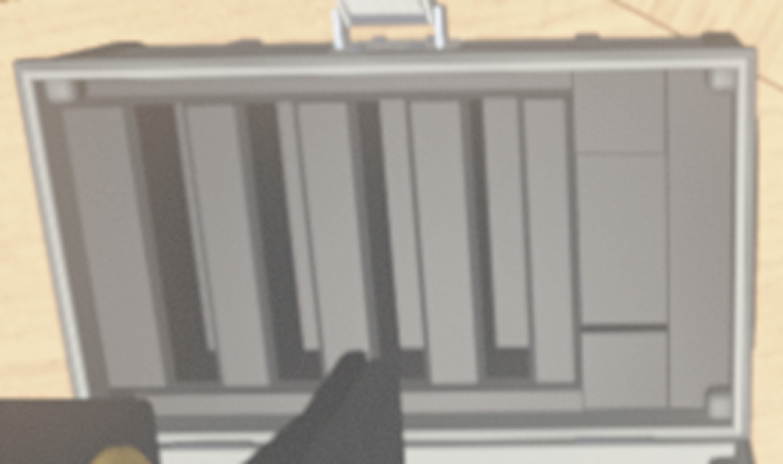

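The crop shows rim outer corners at about (17,62) and (752,48) at the front. The foam strips' edges are clear: slot mouths at row 105 run 125–188, 240–298, 352–412 and 467–525. The pocket spans (580–667, 153–326).

Run:
```python
from h import *
np.set_printoptions(precision=4,suppress=True)
c=load("w1");t=load("top1")
f=lambda l:[(60+u/2.9,125+v/2.9) for u,v in l]
g=lambda l:[(130+u/2.8,165+v/2.8) for u,v in l]
print(tri([(c,f([(17,62)])[0]),(t,g([(450,248)])[0])]),tri([(c,f([(752,48)])[0]),(t,g([(168,312)])[0])]))
r=plane(c,f([(17,62),(752,48)]),.072);print(r)
v=r[1]-r[0];yaw=np.arctan2(v[1],v[0])-np.pi/2;print("yaw rim",np.degrees(yaw),np.linalg.norm(v))
s=plane(c,f([(156.5,105),(269,105),(382,105),(496,105),(192.5,385),(503.5,383)]),.056)
for a,b in((0,4),(3,5)):
    w=s[b]-s[a];print("slot dir",np.degrees(np.arctan2(w[1],w[0])))
w=s[3]-s[0];print("slot0-3",np.degrees(np.arctan2(w[1],w[0]))-90,np.linalg.norm(w))
e=plane(c,f([(192,95),(545,93),(140,392),(550,390)]),.056) # mouth ends front/rear (116 mm incl chamfer)
p=plane(c,f([(580,153),(663,153),(668,326),(582,326)]),.056)
P=plane(c,f([(580,153),(663,153),(668,326),(582,326)]),.056).mean(0)
for Y in (yaw,):
    ex=np.array([np.cos(Y),np.sin(Y),0]);ey=np.array([-np.sin(Y),np.cos(Y),0])
    o=r.mean(0)+.07*ex;o[2]=0;print("origin from rim",o)
    for n,q in(("slots",s),("ends",e),("pocket",p)):
        print(n,np.c_[(q-o)@ex,(q-o)@ey]*1e3)
# logger
im=cv2.imread("pics/w1.png");hsv=cv2.cvtColor(im,cv2.COLOR_BGR2HSV)
m=((hsv[...,1]<60)&(hsv[...,2]>130)).astype('uint8')*255;m[:,:350]=0;m[200:]=0;m[:,470:]=0
m=cv2.morphologyEx(m,cv2.MORPH_CLOSE,np.ones((9,9)))
k=max(cv2.findContours(m,0,2)[0],key=cv2.contourArea);R=cv2.minAreaRect(k);print(R)
b=plane(c,cv2.boxPoints(R),.022);print(b,b.mean(0))
```

```text
(array([0.515 , 0.0425, 0.0701]), [1.11, 1.11]) (array([0.4587, 0.2863, 0.0479]), [0.98, 0.98])
[[0.5136 0.043  0.072 ]
 [0.456  0.2825 0.072 ]]
yaw rim 13.516819842834476 0.2462692536143386
slot dir 12.402066623730482
slot dir 11.856146337872628
slot0-3 12.457081746366185 0.12030947851244816
origin from rim [0.5528 0.1791 0.    ]
slots [[-51.977  -85.2494]
 [-51.2074 -45.1658]
 [-50.4673  -5.1512]
 [-49.7519  35.0395]
 [ 55.8344 -87.3472]
 [ 56.6379  31.955 ]]
ends [[ -55.2709  -72.0877]
 [ -53.6855   52.4545]
 [  58.5087 -108.1507]
 [  59.8099   49.5343]]
pocket [[-32.0453  64.0174]
 [-31.557   93.5555]
 [ 34.3943  94.7286]
 [ 33.8819  62.588 ]]
((406.8292236328125, 157.44662475585938), (52.198123931884766, 23.62337875366211), 17.35402488708496)
[[0.4669 0.3582 0.022 ]
 [0.4413 0.3586 0.022 ]
 [0.4454 0.4178 0.022 ]
 [0.4714 0.4185 0.022 ]] [0.4563 0.3883 0.022 ]
```

```bash
python3 -c "
from h import *
print(togo(.4563,.3885,.16,-4))"
```

```text
[[0.0138, 0.1364, 0.1303], np.float64(-73.27), 'j7', 72.3]
```

```bash
python3 steer.py '[[0.06,0.004,0.04,0,10.6],[0.06,0.008,0.08,0,21.2],[0.06,0.0138,0.12,0.02,31.8],[0.06,0.0138,0.1364,0.05,42.4],[0.06,0.0138,0.1364,0.09,53]]' && python3 steer.py '[[0.06,0,0,0,10.6],[0.06,0,0,0,21.2],[0.06,0,0,0,31.8],[0.06,0,0,0,42.4],[0.06,0,0,0,53.7]]' ; python3 steer.py '[[0.06,0,0,0,0]]'; python3 -c "
from h import *
shot('wrist','w2');print(togo(.4563,.3885,.037,-4))"
```

```text
time_s: 2.0
ee_pos: [0.4521, 0.3942, 0.2]
tool_rot: [[-0.765, 0.644, -0.0], [0.644, 0.765, 0.002], [0.001, 0.002, -1.0]]
ft_force: [1.0, -0.2, -1.0]
finger_gap: 0.0601
grip_force: 0.0
time_s: 2.62
ee_pos: [0.4529, 0.392, 0.2004]
tool_rot: [[0.059, 0.998, -0.001], [0.998, -0.059, 0.0], [0.0, -0.001, -1.0]]
ft_force: [0.3, -0.4, 0.6]
finger_gap: 0.0599
grip_force: 0.0
time_s: 2.75
ee_pos: [0.4531, 0.3919, 0.2004]
tool_rot: [[0.052, 0.999, -0.001], [0.999, -0.052, 0.0], [0.0, -0.001, -1.0]]
ft_force: [0.1, 0.4, 0.5]
finger_gap: 0.0597
grip_force: 0.0
[[-0.003, 0.0032, 0.1634], np.float64(1.2), 'j7', -43.5]
```

View pics/w2.png

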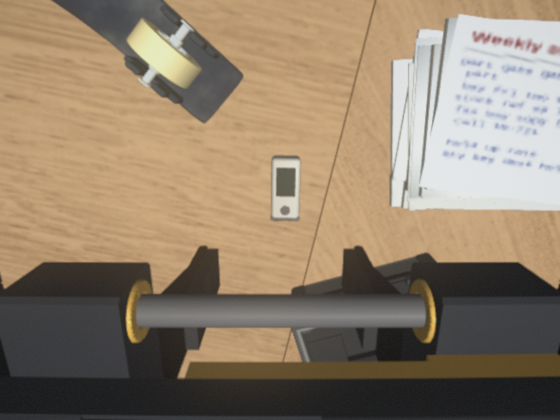

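The logger is in view, upright in the image with its display up, at (285,188).

```bash
cat >> h.py <<'E'
def logger(save,roi,z):
    x0,y0,x1,y1=roi;c=load(save);hsv=cv2.cvtColor(cv2.imread(f"pics/{save}.png"),cv2.COLOR_BGR2HSV)
    m=np.zeros(hsv.shape[:2],'uint8');m[y0:y1,x0:x1]=(((hsv[...,1]<60)&(hsv[...,2]>130))*255)[y0:y1,x0:x1]
    m=cv2.morphologyEx(m,cv2.MORPH_CLOSE,np.ones((9,9)))
    R=cv2.minAreaRect(max(cv2.findContours(m,0,2)[0],key=cv2.contourArea))
    b=plane(c,cv2.boxPoints(R),z);return R,b.round(4).tolist(),b.mean(0),[np.linalg.norm(b[1]-b[0]),np.linalg.norm(b[2]-b[1])]
E
python3 - <<'E'
from h import *
R=logger("w2",(255,140,320,230),.022);print(R)
print(tri([(load("w1"),(406.83,157.45)),(load("w2"),R[0][0])]))
print(togo(R[2][0],R[2][1],.037,-4))
E
```

```text
(((285.5, 189.0), (62.0, 29.0), 90.0), [[0.446, 0.4199, 0.022], [0.471, 0.4187, 0.022], [0.469, 0.3622, 0.022], [0.4428, 0.3636, 0.022]], array([0.45721145, 0.3910982 , 0.022     ]), [np.float64(0.02502058465098959), np.float64(0.05645389456304304)])
(array([0.4569452 , 0.39030226, 0.01581297]), [0.31, 0.31])
[[-0.0004, 0.004, 0.1634], np.float64(1.2), 'j7', -43.5]
```

```bash
python3 steer.py '[[0.06,-0.001,0.004,0.05,0.4],[0.06,-0.001,0.004,0.10,0.4],[0.06,-0.001,0.004,0.14,0.4],[0.06,-0.001,0.004,0.163,0.4],[0.06,-0.001,0.004,0.163,0.4]]'; python3 steer.py '[[0.0,0,0,0,0],[0.0,0,0,0,0],[0.0,0,0,0,0],[0.0,0,0,0,0],[0.0,0,0,0,0]]' 20; python3 -c "
from h import *
print(togo(0.457,.3903,.037,-3.4))"
```

```text
time_s: 3.42
ee_pos: [0.4569, 0.389, 0.0358]
tool_rot: [[0.058, 0.998, -0.003], [0.998, -0.058, -0.002], [-0.002, -0.003, -1.0]]
ft_force: [0.2, -0.3, 0.2]
finger_gap: 0.0598
grip_force: 0.0
time_s: 4.05
ee_pos: [0.4584, 0.3896, 0.0379]
tool_rot: [[0.062, 0.998, 0.0], [0.998, -0.062, 0.0], [0.0, 0.0, -1.0]]
ft_force: [-0.8, -0.3, 4.0]
finger_gap: 0.0256
grip_force: 20.0
[[0.0006, -0.0014, 0.0009], np.float64(-0.14), 'j7', -41.0]
```

```bash
python3 steer.py '[[0,0,0,-0.05,0],[0,0,0,-0.10,-5],[0,0,0,-0.15,-15],[0,0,0,-0.15,-25],[0,0,0,-0.15,-35]]'; python3 steer.py '[[0,0,0,0,-10],[0,0,0,0,-20],[0,0,0,0,-30],[0,0,0,0,-40],[0,0,0,0,-50]]';python3 steer.py '[[0,0,0,0,-10],[0,0,0,0,-20],[0,0,0,0,-21],[0,0,0,0,-21]]'; python3 -c "
from h import *
print(togo(0.5374,.2566,.15,102.6))"
```

```text
time_s: 4.68
ee_pos: [0.4584, 0.3896, 0.1882]
tool_rot: [[-0.527, 0.85, 0.001], [0.85, 0.527, 0.001], [0.0, 0.001, -1.0]]
ft_force: [-0.1, -0.4, -1.1]
finger_gap: 0.0256
grip_force: 20.0
time_s: 5.3
ee_pos: [0.4583, 0.3893, 0.1874]
tool_rot: [[-0.99, 0.143, -0.0], [0.143, 0.99, -0.0], [0.0, -0.0, -1.0]]
ft_force: [0.1, -0.9, -1.2]
finger_gap: 0.0255
grip_force: 20.0
time_s: 5.8
ee_pos: [0.4583, 0.3893, 0.1875]
tool_rot: [[-0.977, -0.212, -0.0], [-0.212, 0.977, -0.0], [0.0, 0.0, -1.0]]
ft_force: [-0.0, 0.4, -0.1]
finger_gap: 0.0254
grip_force: 20.0
[[-0.0491, -0.1465, 0.0375], np.float64(-0.35), 'j7', 58.4]
```

```bash
python3 steer.py '[[0,-0.016,-0.049,0,-0.4],[0,-0.032,-0.098,0.01,-0.4],[0,-0.049,-0.1465,0.02,-0.4],[0,-0.049,-0.1465,0.0375,-0.4],[0,-0.049,-0.1465,0.0375,-0.4]]'; python3 -c "
from h import *
shot('wrist','w3')
im=cv2.imread('pics/w3.png');b=(np.clip((im/255.)**.6*255,0,255)).astype('uint8')
cv2.imwrite('pics/crop3.png',cv2.resize(b,None,fx=1.42,fy=1.42,interpolation=cv2.INTER_CUBIC))"
```

```text
time_s: 6.42
ee_pos: [0.5367, 0.257, 0.1487]
tool_rot: [[-0.975, -0.221, -0.003], [-0.221, 0.975, -0.001], [0.003, -0.0, -1.0]]
ft_force: [-0.3, 0.7, -0.5]
finger_gap: 0.0258
grip_force: 20.0
```

View pics/crop3.png

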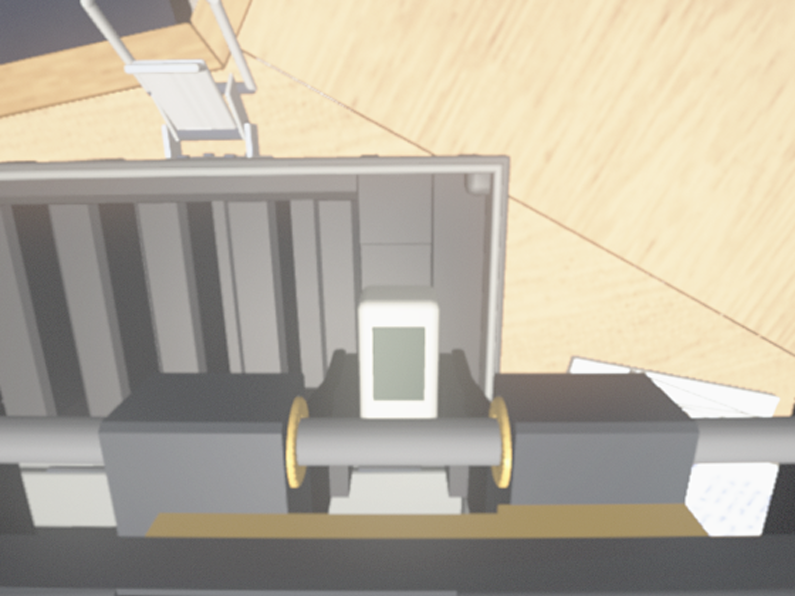

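The logger hangs square in the fingers, with its top at (360–438, 300–415). The pocket's front edge is at (358–432, 243), and the rim's front-left outer corner is at (508,157).

Run:
```python
from h import *
np.set_printoptions(precision=4,suppress=True)
c=load("w3");f=lambda l:np.array(l)/1.42
print("corner tri w1,w3",tri([(load("w1"),(60+752/2.9,125+48/2.9)),(c,f([(508,157)])[0])]))
print("pocket corner tri",tri([(load("w1"),(60+580/2.9,125+153/2.9)),(c,f([(359,243)])[0])]),tri([(load("w1"),(60+664/2.9,125+153/2.9)),(c,f([(432,243)])[0])]))
Y=np.radians(12.6);ex=np.array([np.cos(Y),np.sin(Y),0]);ey=np.array([-np.sin(Y),np.cos(Y),0])
o=np.array([.5546,.1795,0])
for p,z in(([(508,157),(0,164)],.072),([(359,243),(432,243),(358,200),(433,275)],.056),([(360,305),(438,305)],.1487-.038+.022)):
    q=plane(c,f(p),z);print(z,np.c_[(q-o)@ex,(q-o)@ey]*1e3)
s=bot.sense()["ee_pos"];print("tcp",(s-o)@ex,(s-o)@ey)
r=plane(c,f([(508,157),(0,164)]),.072);v=r[0]-r[1];print(np.degrees(np.arctan2(v[1],v[0]))-90)
```

```text
corner tri w1,w3 (array([0.4563, 0.2828, 0.0707]), [0.21, 0.21])
pocket corner tri (array([0.4923, 0.2341, 0.1237]), [0.79, 0.79]) (array([0.4979, 0.2622, 0.0667]), [0.19, 0.19])
0.072 [[-73.3195 122.1492]
 [-70.6737 -82.6454]]
0.056 [[-35.3145  61.1015]
 [-35.4253  93.7138]
 [-54.3591  61.0005]
 [-20.6744  94.4864]]
0.13269999999999998 [[-30.812   66.9358]
 [-30.8969  90.9365]]
tcp -0.00017659829128307755 0.080493589472674
13.340187238269024
```

```bash
python3 steer.py '[[0,0,-0.0015,0.02,0],[0,0,-0.0015,0.04,0],[0,0,-0.0015,0.055,0],[0,0,-0.0015,0.0625,0],[0,0,-0.0015,0.0625,0]]'; python3 steer.py '[[0,0,0,0.001,0],[0,0,0,0.0015,0]]'
```

```text
time_s: 7.1
ee_pos: [0.5379, 0.2558, 0.0875]
tool_rot: [[-0.975, -0.223, -0.0], [-0.223, 0.975, -0.0], [0.0, 0.0, -1.0]]
ft_force: [0.0, 0.2, 0.8]
finger_gap: 0.0258
grip_force: 20.0
time_s: 7.35
ee_pos: [0.5384, 0.2556, 0.0866]
tool_rot: [[-0.975, -0.222, 0.001], [-0.222, 0.975, 0.001], [-0.001, 0.0, -1.0]]
ft_force: [0.3, -0.1, -1.1]
finger_gap: 0.0254
grip_force: 20.0
```

```bash
python3 steer.py '[[0,0,0,0.0015,0],[0,0,0,0.0015,0],[0.036,0,0,0.0015,0],[0.036,0,0,0.0015,0],[0.036,0,0,0.0015,0]]'; python3 steer.py '[[0.036,0,0,-0.03,0],[0.036,0,0,-0.08,0],[0.036,0.01,-0.02,-0.12,0],[0.036,0.03,-0.07,-0.14,0],[0.036,0.03,-0.07,-0.14,0]]'; python3 -c "
from h import *
shot('wrist','w4')
im=cv2.imread('pics/w4.png');b=(np.clip((im/255.)**.6*255,0,255)).astype('uint8')
cv2.imwrite('pics/crop4.png',cv2.resize(b,None,fx=1.42,fy=1.42,interpolation=cv2.INTER_CUBIC))"
```

```text
time_s: 7.98
ee_pos: [0.5381, 0.2555, 0.0846]
tool_rot: [[-0.975, -0.222, 0.0], [-0.222, 0.975, 0.0], [-0.0, 0.0, -1.0]]
ft_force: [0.6, 0.4, -0.3]
finger_gap: 0.0355
grip_force: 0.0
time_s: 8.6
ee_pos: [0.5256, 0.1764, 0.227]
tool_rot: [[-0.976, -0.217, 0.004], [-0.217, 0.976, 0.001], [-0.004, -0.0, -1.0]]
ft_force: [-0.2, 0.5, 1.0]
finger_gap: 0.0361
grip_force: 0.0
```

View pics/crop4.png

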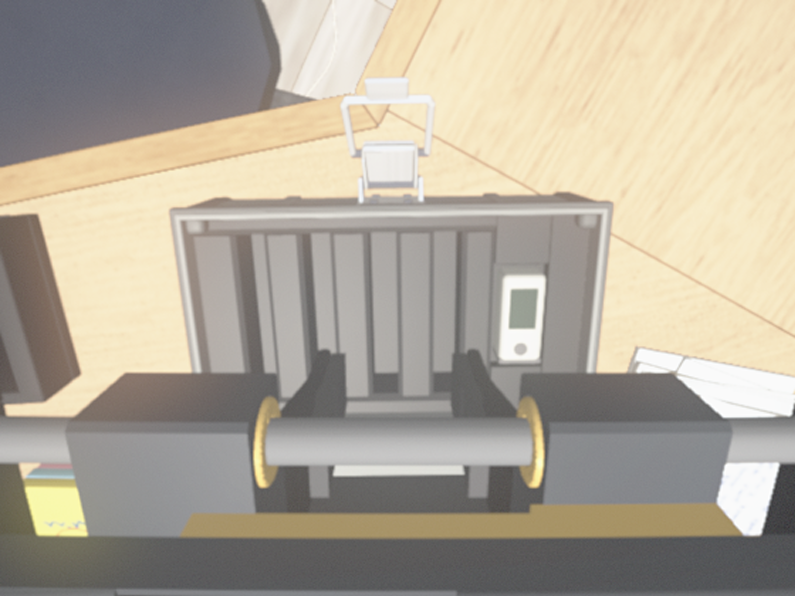

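The logger lies in the pocket at (523,318) with its display up. The slots are also clear here: the strip edges at row 240 are 232/268, 297/334, 362/401 and 428/466, and the rim corners are at (170,210) and (612,204).

Run:
```python
from h import *
np.set_printoptions(precision=4,suppress=True)
c=load("w4");f=lambda l:np.array(l)/1.42
Y=np.radians(12.6);ex=np.array([np.cos(Y),np.sin(Y),0]);ey=np.array([-np.sin(Y),np.cos(Y),0])
o=np.array([.5546,.1795,0])
for n,p,z in(("rim",[(170,210),(612,204)],.072),("slots",[(250,240),(315.5,240),(381.5,240),(447,240)],.056),("slotrear2",[(385.5,385)],.056),("mouth front",[(285,234),(415,232)],.056),("rear",[(410,397)],.056),("logger",[(503,275),(544,275),(497,358),(541,360)],.068)):
    q=plane(c,f(p),z);print(n,np.c_[(q-o)@ex,(q-o)@ey]*1e3)
    if n in("rim","slots"): v=q[-1]-q[0];print("yaw",np.degrees(np.arctan2(v[1],v[0]))-90)
print("tri rim",tri([(load("w1"),(60+17/2.9,125+62/2.9)),(c,f([(170,210)])[0])]),tri([(load("w1"),(60+752/2.9,125+48/2.9)),(c,f([(612,204)])[0])]))
t=load("top1");g=lambda l:[(130+u/2.8,165+v/2.8) for u,v in l]
print(togo(.6417,-.1608,.22,105.9))
```

```text
rim [[ -69.7985 -125.5295]
 [ -72.9217  121.7112]]
yaw 13.323729253616023
slots [[-49.5315 -86.4786]
 [-49.4566 -47.1345]
 [-49.4084  -7.6183]
 [-49.3873  31.5656]]
yaw 12.52999106054969
slotrear2 [[46.3674 -5.9899]]
mouth front [[-53.1192 -65.2049]
 [-54.2242  12.3802]]
rear [[55.0915 10.0362]]
logger [[-30.9023  63.8563]
 [-30.898   87.9895]
 [ 21.9845  63.2275]
 [ 23.384   90.5458]]
tri rim (array([0.5158, 0.0383, 0.0635]), [0.04, 0.04]) (array([0.4565, 0.2827, 0.071 ]), [0.42, 0.42])
[[-0.0393, -0.357, 0.0057], np.float64(-3.22), 'j7', 80.8]
```

```bash
python3 steer.py '[[0.036,0,-0.06,0,0],[0.036,0,-0.12,0,0],[0.036,0,-0.18,0,-1],[0.036,0,-0.24,0,-2],[0.036,0,-0.30,0,-3]]'; python3 steer.py '[[0.036,-0.01,-0.04,0.005,0],[0.036,-0.02,-0.06,0.005,0],[0.036,-0.02,-0.06,0.005,0]]'; python3 -c "
from h import *
shot('wrist','w5')
im=cv2.imread('pics/w5.png');b=(np.clip((im/255.)**.6*255,0,255)).astype('uint8')
cv2.imwrite('pics/crop5.png',cv2.resize(b,None,fx=1.42,fy=1.42,interpolation=cv2.INTER_CUBIC))"
```

```text
time_s: 9.28
ee_pos: [0.5917, -0.1123, 0.2238]
tool_rot: [[-0.961, -0.276, -0.001], [-0.276, 0.961, 0.001], [0.0, 0.001, -1.0]]
ft_force: [1.3, -0.4, 1.1]
finger_gap: 0.0358
grip_force: 0.0
time_s: 9.65
ee_pos: [0.6272, -0.1644, 0.218]
tool_rot: [[-0.962, -0.273, -0.002], [-0.273, 0.962, -0.0], [0.002, 0.0, -1.0]]
ft_force: [0.5, 0.3, -1.0]
finger_gap: 0.0359
grip_force: 0.0
```

View pics/crop5.png

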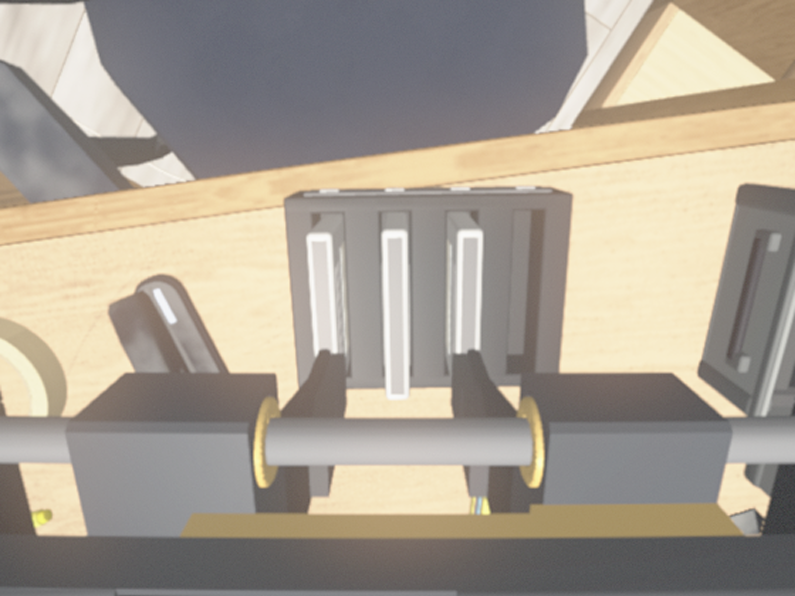

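The wrist view shows three drive tops. The middle one runs (383–410, 230–398), the right one (456–483, from row 231) and the left one (307–334, from row 234); the bay on the right is empty.

Run:
```python
from h import *
np.set_printoptions(precision=4,suppress=True)
c=load("w5");t=load("top1");f=lambda l:np.array(l)/1.42
g=lambda l:[(130+u/2.8,165+v/2.8) for u,v in l]
print(tri([(c,f([(396,230)])[0]),(t,g([(707,155)])[0])]),tri([(c,f([(397.5,398)])[0]),(t,g([(675,48)])[0])]))
d=plane(c,f([(396,230),(397.5,398),(469.5,231),(468,345),(320.5,234),(326,345),(383,232),(410,232)]),.084);print(d)
for i in(0,2,4):
    v=d[i+1]-d[i];h=np.arctan2(v[1],v[0]);h2=np.radians(15.8);e=np.array([np.cos(h2),np.sin(h2),0]);print(np.linalg.norm(v),np.degrees(h),"centre",d[i]+.05*e)
print(np.linalg.norm(d[7]-d[6]))
v=d[2]-d[4];print("across",np.degrees(np.arctan2(v[1],v[0])),np.linalg.norm(v))
print(togo(.6417,-.1608,.15,105.9))
```

```text
(array([ 0.5965, -0.1752,  0.077 ]), [0.02, 0.02]) (array([ 0.6874, -0.148 ,  0.0862]), [0.64, 0.64])
[[ 0.5953 -0.1755  0.084 ]
 [ 0.6891 -0.1481  0.084 ]
 [ 0.5853 -0.1383  0.084 ]
 [ 0.6466 -0.1191  0.084 ]
 [ 0.6082 -0.213   0.084 ]
 [ 0.6683 -0.1955  0.084 ]
 [ 0.5982 -0.1817  0.084 ]
 [ 0.5944 -0.1681  0.084 ]]
0.09763639481291153 16.29674647012216 centre [ 0.6435 -0.1619  0.084 ]
0.06423239870131882 17.34542550748971 centre [ 0.6334 -0.1247  0.084 ]
0.0626357323567424 16.235882630127847 centre [ 0.6563 -0.1994  0.084 ]
0.014152607220529738
across 107.02081737958355 0.07818024138584029
[[-0.015, -0.0017, 0.0683], np.float64(-0.02), 'j7', 122.9]
```

```bash
python3 -c "
from h import *
print(togo(.6325,-.1235,.081,106.2))"; python3 steer.py '[[0.024,-0.002,0.02,0.02,-0.3],[0.024,-0.005,0.04,0.05,-0.3],[0.024,-0.005,0.04,0.095,-0.3],[0.024,-0.005,0.04,0.095,-0.3]]';python3 -c "
from h import *
print(togo(.6325,-.1235,.081,106.2))"
```

```text
[[-0.0164, 0.0366, 0.1374], np.float64(-0.32), 'j7', 122.9]
time_s: 10.2
ee_pos: [0.6184, -0.1218, 0.1215]
tool_rot: [[-0.96, -0.281, -0.006], [-0.281, 0.96, 0.001], [0.006, 0.003, -1.0]]
ft_force: [-0.0, 0.3, 0.6]
finger_gap: 0.0239
grip_force: 0.0
[[-0.0133, -0.0057, 0.0404], np.float64(0.09), 'j7', 120.5]
```

```bash
python3 steer.py '[[0.024,-0.0133,-0.0055,0.0,0],[0.024,-0.0133,-0.0055,0.0,0]]';cat >> h.py <<'E'
def drives(save,ztop=.084):
    """visible bright drive tops: front edge mid and side mid-line, in tool axes (mm) relative to TCP"""
    c=shot("wrist",save);s=bot.sense();im=c["image"];hsv=cv2.cvtColor(im,cv2.COLOR_RGB2HSV)
    m=((hsv[...,1]<40)&(hsv[...,2]>120)).astype('uint8')*255
    n,l,st,_=cv2.connectedComponentsWithStats(cv2.morphologyEx(m,cv2.MORPH_CLOSE,np.ones((5,5))))
    for i in range(1,n):
        x,y,w,h,a=st[i]
        if a<150: continue
        k=cv2.findContours((l==i).astype('uint8'),0,2)[0][0];R=cv2.minAreaRect(k)
        q=plane(c,cv2.boxPoints(R),ztop);b=(q-s["ee_pos"])@s["tool_rot"]*1e3
        print("bbox",x,y,w,h,"area",a,"box mm",b[:,:2].round(1).tolist())
E
python3 -c "
from h import *
drives('w6');print(togo(.6325,-.1235,.081,106.2))"
```

```text
time_s: 10.45
ee_pos: [0.6361, -0.1255, 0.1264]
tool_rot: [[-0.96, -0.279, 0.002], [-0.279, 0.96, -0.0], [-0.002, -0.001, -1.0]]
ft_force: [-0.6, 0.3, 0.9]
finger_gap: 0.0241
grip_force: 0.0
bbox 0 0 59 81 area 2188 box mm [[111.3, -144.6], [121.9, -124.5], [87.4, -104.2], [75.4, -124.9]]
bbox 391 0 62 59 area 1676 box mm [[99.1, 44.9], [127.3, 62.0], [120.6, 74.7], [91.8, 57.9]]
bbox 129 112 248 8 area 895 box mm [[71.7, -72.9], [72.9, 44.4], [70.1, 44.6], [68.9, -73.2]]
bbox 192 139 46 142 area 4475 box mm [[58.3, -44.4], [59.8, -24.1], [-14.9, -21.1], [-17.0, -43.8]]
bbox 272 139 30 156 area 4202 box mm [[59.6, -4.9], [59.7, 9.1], [-24.5, 10.6], [-24.6, -5.3]]
bbox 113 143 53 120 area 4223 box mm [[-5.6, -90.6], [57.8, -82.3], [57.7, -56.8], [-5.5, -62.5]]
bbox 162 169 16 94 area 689 box mm [[44.7, -59.9], [45.1, -56.1], [-5.2, -55.6], [-5.6, -59.8]]
bbox 0 204 68 89 area 1896 box mm [[21.7, -155.0], [31.0, -137.6], [-21.1, -117.9], [-32.2, -136.3]]
bbox 213 303 136 26 area 3182 box mm [[-30.3, -38.1], [-30.2, 36.8], [-46.3, 37.7], [-46.5, -39.0]]
bbox 0 304 84 61 area 1775 box mm [[-42.9, -166.0], [-14.7, -147.2], [-41.7, -100.6], [-72.2, -117.9]]
bbox 484 304 76 23 area 1538 box mm [[-31.2, 112.9], [-30.9, 156.1], [-45.2, 159.6], [-45.4, 115.5]]
bbox 174 306 29 39 area 553 box mm [[-33.1, -60.2], [-32.1, -44.9], [-57.3, -45.5], [-58.3, -61.3]]
[[0.0024, 0.003, 0.0452], np.float64(-0.03), 'j7', 120.7]
```

```bash
python3 steer.py '[[0.024,0.003,0.0025,0.015,0],[0.024,0.003,0.0025,0.03,0],[0.024,0.003,0.0025,0.0445,0],[0.024,0.003,0.0025,0.0445,0]]'; python3 steer.py '[[0,0,0,0,0],[0,0,0,0,0],[0,0,0,0,0],[0,0,0,0,0]]' 40
```

```text
time_s: 11.0
ee_pos: [0.6303, -0.1241, 0.0781]
tool_rot: [[-0.961, -0.278, -0.003], [-0.278, 0.961, 0.0], [0.003, 0.001, -1.0]]
ft_force: [-1.1, -0.2, 0.6]
finger_gap: 0.0242
grip_force: 0.0
time_s: 11.5
ee_pos: [0.6317, -0.1244, 0.0805]
tool_rot: [[-0.96, -0.278, 0.001], [-0.278, 0.96, 0.0], [-0.001, -0.0, -1.0]]
ft_force: [-0.1, -1.0, 2.9]
finger_gap: 0.0137
grip_force: 40.0
```

```bash
python3 steer.py '[[0,0,0,-0.03,0],[0,0,0,-0.07,0],[0,0,0,-0.105,0],[0,0,0,-0.125,0],[0,0,0,-0.125,0]]'
python3 - <<'E'
from h import *
c=shot("wrist","w7");im=cv2.imread("pics/w7.png")
b=(np.clip((im/255.)**.6*255,0,255)).astype('uint8')
cv2.imwrite('pics/crop7.png',cv2.resize(b,None,fx=1.42,fy=1.42,interpolation=cv2.INTER_CUBIC))
Y=np.radians(12.7);ex=np.array([np.cos(Y),np.sin(Y)]);ey=np.array([-np.sin(Y),np.cos(Y)]);o=np.array([.5552,.1788])
for y in(-6,-46,-86): print(y,o+ey*y/1e3)
print(togo(*(o-ey*.006),.205,102.7))
E
```

```text
time_s: 12.12
ee_pos: [0.6319, -0.1244, 0.2059]
tool_rot: [[-0.961, -0.278, 0.002], [-0.278, 0.961, 0.0], [-0.002, -0.001, -1.0]]
ft_force: [-0.3, -0.1, -0.9]
finger_gap: 0.0135
grip_force: 40.0
-6 [0.55651908 0.17294679]
-46 [0.56531293 0.13392541]
-86 [0.57410677 0.09490403]
[[-0.0109, 0.3062, -0.0006], np.float64(3.46), 'j7', 119.5]
```

View pics/crop7.png

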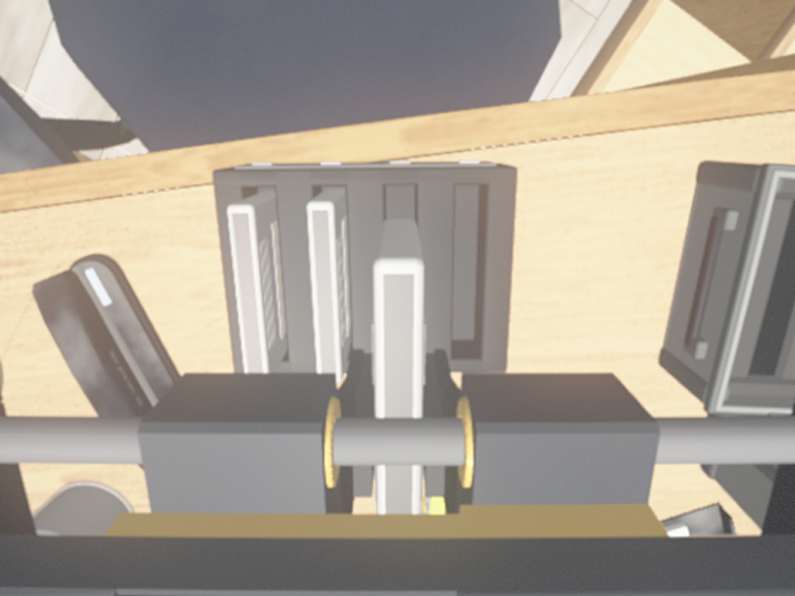

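The held drive hangs straight, its top front edge at row 259 between x=374 and 424; the other two remain in the dock.

```bash
python3 - <<'E'
from h import *
c=load("w7");s=bot.sense()
q=plane(c,np.array([(374,259),(424,259),(399,259),(374,400)])/1.42,s["ee_pos"][2]+.0035);print(((q-s["ee_pos"])@s["tool_rot"]*1e3).round(1))
c=load("w5")  # other drives check
E
python3 steer.py '[[0,0,0.05,0,0],[0,0.005,0.11,0,1],[0,0.01,0.17,0,2],[0,0.01,0.23,0,3],[0,0,0.28,0,3.46]]' ; python3 -c "
from h import *
print(togo(.5565,.1729,.205,102.7))"
```

```text
[[48.3 -7.5 -3.5]
 [48.3  5.7 -3.5]
 [48.3 -0.9 -3.5]
 [ 6.8 -8.1 -3.5]]
time_s: 12.8
ee_pos: [0.5515, 0.1468, 0.2033]
tool_rot: [[-0.975, -0.221, -0.003], [-0.221, 0.975, -0.0], [0.003, 0.0, -1.0]]
ft_force: [0.6, -0.3, -1.4]
finger_gap: 0.0135
grip_force: 40.0
[[-0.0106, 0.0244, -0.0018], np.float64(0.05), 'j7', 86.2]
```

```bash
python3 steer.py '[[0,-0.0096,0.0252,0,0],[0,-0.0096,0.0252,0.03,0],[0,-0.0096,0.0252,0.06,0],[0,-0.0096,0.0252,0.073,0],[0,-0.0096,0.0252,0.073,0]]'; python3 steer.py '[[0,0,0,0.003,0],[0,0,0,0.006,0],[0,0,0,0.009,0],[0,0,0,0.012,0],[0,0,0,0.012,0]]'
```

```text
time_s: 13.42
ee_pos: [0.5565, 0.171, 0.1307]
tool_rot: [[-0.976, -0.22, -0.002], [-0.22, 0.976, -0.001], [0.003, -0.0, -1.0]]
ft_force: [-0.6, 0.8, -1.7]
finger_gap: 0.0136
grip_force: 40.0
time_s: 14.05
ee_pos: [0.5574, 0.172, 0.1202]
tool_rot: [[-0.975, -0.22, 0.0], [-0.22, 0.975, 0.001], [-0.001, 0.001, -1.0]]
ft_force: [0.6, 2.3, -0.5]
finger_gap: 0.0135
grip_force: 40.0
```

```bash
python3 steer.py '[[0,0,0,0.006,0],[0,0,0,0.012,0],[0,0,0,0.018,0],[0,0,0,0.024,0],[0,0,0,0.030,0]]'; python3 steer.py '[[0,0,0,0.001,0],[0,0,0,0.001,0]]'
```

```text
time_s: 14.68
ee_pos: [0.5572, 0.1719, 0.0897]
tool_rot: [[-0.975, -0.22, -0.0], [-0.22, 0.975, 0.001], [-0.0, 0.001, -1.0]]
ft_force: [-1.4, 5.1, 0.7]
finger_gap: 0.0139
grip_force: 40.0
time_s: 14.92
ee_pos: [0.5571, 0.1719, 0.0886]
tool_rot: [[-0.975, -0.22, -0.0], [-0.22, 0.975, 0.001], [0.0, 0.001, -1.0]]
ft_force: [0.2, 5.5, -1.1]
finger_gap: 0.0136
grip_force: 40.0
```

```bash
python3 steer.py '[[0.024,0,0,0,0],[0.024,0,0,0,0],[0.024,0,0,0,0]]'; python3 steer.py '[[0.024,0,0,-0.03,0],[0.024,0,0,-0.08,0],[0.024,0,0,-0.12,0],[0.024,0.01,-0.05,-0.12,0],[0.024,0.01,-0.11,-0.12,0]]'; python3 -c "
from h import *
print(togo(.643,-.1615,.13,106.2))"
```

```text
time_s: 15.3
ee_pos: [0.5574, 0.1706, 0.0889]
tool_rot: [[-0.976, -0.219, -0.0], [-0.219, 0.976, -0.001], [0.0, -0.001, -1.0]]
ft_force: [0.0, 0.0, 0.0]
finger_gap: 0.0234
grip_force: 0.0
time_s: 15.92
ee_pos: [0.5717, 0.0614, 0.2098]
tool_rot: [[-0.975, -0.222, 0.001], [-0.222, 0.975, 0.001], [-0.001, 0.0, -1.0]]
ft_force: [0.7, 0.2, -0.5]
finger_gap: 0.0241
grip_force: 0.0
[[-0.0199, -0.2332, 0.0797], np.float64(-3.36), 'j7', 95.7]
```

```bash
python3 steer.py '[[0.024,0,-0.06,0,-1],[0.024,0,-0.12,0,-2],[0.024,-0.01,-0.18,0,-3.36],[0.024,-0.02,-0.233,0.03,-3.36],[0.024,-0.02,-0.233,0.07,-3.36]]';  python3 steer.py '[[0.024,0,0,0,0]]'; python3 -c "
from h import *
print(togo(.644,-.162,.0805,106.2));drives('w8')"|grep -v ' -1[0-9][0-9]'
```

```text
time_s: 16.55
ee_pos: [0.6427, -0.1675, 0.1387]
tool_rot: [[-0.963, -0.27, 0.002], [-0.27, 0.963, -0.004], [-0.001, -0.004, -1.0]]
ft_force: [-0.7, 0.9, 0.4]
finger_gap: 0.024
grip_force: 0.0
time_s: 16.68
ee_pos: [0.6404, -0.1611, 0.1358]
tool_rot: [[-0.961, -0.276, -0.006], [-0.276, 0.961, 0.001], [0.006, 0.003, -1.0]]
ft_force: [-0.7, 0.1, 0.5]
finger_gap: 0.0238
grip_force: 0.0
[[-0.0035, -0.002, 0.0552], np.float64(-0.2), 'j7', 124.2]
bbox 404 0 62 75 area 1317 box mm [[96.1, 53.0], [131.1, 74.5], [125.2, 85.6], [89.5, 64.5]]
bbox 191 122 236 9 area 822 box mm [[68.2, -45.8], [69.8, 72.7], [67.0, 73.1], [65.4, -46.0]]
bbox 264 148 28 147 area 3743 box mm [[56.3, -9.1], [56.3, 4.7], [-27.6, 5.4], [-27.6, -10.2]]
bbox 181 150 52 132 area 4725 box mm [[54.5, -53.1], [55.6, -27.6], [-18.8, -27.3], [-20.2, -55.7]]
bbox 213 303 136 26 area 3202 box mm [[-33.4, -40.0], [-33.6, 38.6], [-50.5, 39.5], [-50.3, -40.9]]
bbox 485 305 75 21 area 1532 box mm [[-35.5, 119.7], [-36.1, 164.7], [-49.8, 167.8], [-49.1, 122.0]]
bbox 174 306 29 37 area 512 box mm [[-36.1, -63.0], [-35.2, -47.3], [-60.1, -47.7], [-61.2, -64.0]]
```

```bash
python3 steer.py '[[0.024,-0.0025,-0.002,0.0,-0.2],[0.024,-0.0025,-0.002,0.02,-0.2],[0.024,-0.0025,-0.002,0.04,-0.2],[0.024,-0.0025,-0.002,0.055,-0.2],[0.024,-0.0025,-0.002,0.055,-0.2]]'; python3 steer.py '[[0,0,0,0,0],[0,0,0,0,0],[0,0,0,0,0],[0,0,0,0,0]]' 40
```

```text
time_s: 17.35
ee_pos: [0.6444, -0.162, 0.0821]
tool_rot: [[-0.96, -0.28, -0.003], [-0.28, 0.96, 0.001], [0.003, 0.001, -1.0]]
ft_force: [0.7, -0.5, 0.3]
finger_gap: 0.0241
grip_force: 0.0
time_s: 17.85
ee_pos: [0.6458, -0.1624, 0.0846]
tool_rot: [[-0.96, -0.28, 0.001], [-0.28, 0.96, 0.0], [-0.001, -0.0, -1.0]]
ft_force: [-0.3, 0.1, 3.9]
finger_gap: 0.0134
grip_force: 40.0
```

```bash
python3 steer.py '[[0,0,0,-0.03,0],[0,0,0,-0.07,0],[0,0,0,-0.105,0],[0,0,0,-0.122,0],[0,0,0,-0.122,0]]'
cat >> h.py <<'E'
def held(save,ztop):
    """front top edge of held drive: brightest row step in its centre columns -> tool x (mm) of the edge"""
    c=shot("wrist",save);s=bot.sense();g=cv2.cvtColor(c["image"],cv2.COLOR_RGB2GRAY).astype(float)
    p=g[150:250,270:292].mean(1);d=np.diff(cv2.GaussianBlur(p.reshape(-1,1),(1,3),0).ravel());r=150+d.argmax()+.5
    q=plane(c,[(281,r)],s["ee_pos"][2]+ztop);print("row",r,"tool x",((q-s["ee_pos"])@s["tool_rot"]*1e3).round(1))
E
python3 -c "
from h import *
c=load('w7');g=cv2.imread('pics/w7.png',0).astype(float);p=g[150:250,270:292].mean(1);print(150+np.diff(p).argmax()+.5, 259/1.42)
held('w9',-.0006);print(togo(.5657,.1338,.205,102.7))"
```

```text
time_s: 18.48
ee_pos: [0.6457, -0.1624, 0.2065]
tool_rot: [[-0.96, -0.28, 0.001], [-0.28, 0.96, 0.0], [-0.001, -0.0, -1.0]]
ft_force: [-0.2, -0.5, -2.0]
finger_gap: 0.0135
grip_force: 40.0
182.5 182.3943661971831
row 171.5 tool x [[51.8 -0.9  0.6]]
[[-0.0066, 0.3064, 0.0002], np.float64(3.56), 'j7', 123.6]
```

```bash
python3 steer.py '[[0,0.005,0.05,0,0],[0,0.012,0.11,0,1],[0,0.012,0.17,0,2],[0,0.01,0.23,0,3],[0,0,0.28,0,3.56]]' ; python3 steer.py '[[0,0,0.02,0,0],[0,0,0.02,0,0]]'; python3 -c "
from h import *
print(togo(.5670,.1343,.205,102.7))"
```

```text
time_s: 19.15
ee_pos: [0.5652, 0.1088, 0.2043]
tool_rot: [[-0.975, -0.221, -0.003], [-0.221, 0.975, -0.0], [0.003, 0.0, -1.0]]
ft_force: [1.7, 0.2, -1.5]
finger_gap: 0.0138
grip_force: 40.0
time_s: 19.4
ee_pos: [0.5618, 0.127, 0.2046]
tool_rot: [[-0.975, -0.222, -0.002], [-0.222, 0.975, -0.001], [0.002, -0.0, -1.0]]
ft_force: [0.2, -0.5, -0.8]
finger_gap: 0.0139
grip_force: 40.0
[[-0.0067, 0.0059, -0.0004], np.float64(0.14), 'j7', 89.0]
```

```bash
python3 steer.py '[[0,-0.0067,0.0059,0,0],[0,-0.0067,0.0059,0.02,0],[0,-0.0067,0.0059,0.05,0],[0,-0.0067,0.0059,0.07,0],[0,-0.0067,0.0059,0.07,0]]'; python3 -c "
from h import *
print(togo(.5670,.1343,.1345,102.7))"
```

```text
time_s: 20.02
ee_pos: [0.5675, 0.1314, 0.1345]
tool_rot: [[-0.976, -0.217, -0.003], [-0.217, 0.976, -0.002], [0.003, -0.001, -1.0]]
ft_force: [-0.4, -0.2, -0.9]
finger_gap: 0.0134
grip_force: 40.0
[[-0.0001, 0.0029, -0.0], np.float64(-0.14), 'j7', 89.5]
```

```bash
python3 steer.py '[[0,0,0,0,0],[0,0,0,0,0]]'; python3 -c "
from h import *
print(togo(.5670,.1343,.1345,102.7))"
```

```text
time_s: 20.27
ee_pos: [0.5686, 0.133, 0.1371]
tool_rot: [[-0.976, -0.219, 0.002], [-0.219, 0.976, 0.001], [-0.002, 0.0, -1.0]]
ft_force: [0.2, -0.3, -0.5]
finger_gap: 0.0137
grip_force: 40.0
[[0.0013, 0.0016, 0.0026], np.float64(-0.04), 'j7', 89.4]
```

```bash
python3 steer.py '[[0,0.0013,0.0016,0.005,0],[0,0.0013,0.0016,0.009,0],[0,0.0013,0.0016,0.012,0],[0,0.0013,0.0016,0.015,0],[0,0.0013,0.0016,0.015,0]]'; python3 steer.py '[[0,0,0,0.006,0],[0,0,0,0.012,0],[0,0,0,0.018,0],[0,0,0,0.024,0],[0,0,0,0.028,0]]'; python3 steer.py '[[0,0,0,0.0015,0],[0,0,0,0.0015,0]]'
```

```text
time_s: 20.9
ee_pos: [0.5661, 0.1344, 0.1207]
tool_rot: [[-0.976, -0.22, -0.0], [-0.22, 0.976, -0.0], [0.0, -0.0, -1.0]]
ft_force: [0.3, -0.6, -0.5]
finger_gap: 0.0135
grip_force: 40.0
time_s: 21.52
ee_pos: [0.5661, 0.1344, 0.0925]
tool_rot: [[-0.976, -0.22, -0.001], [-0.22, 0.976, -0.0], [0.001, 0.0, -1.0]]
ft_force: [-8.9, -1.0, 22.7]
finger_gap: 0.0139
grip_force: 40.0
time_s: 21.78
ee_pos: [0.5661, 0.1345, 0.0926]
tool_rot: [[-0.976, -0.22, -0.0], [-0.22, 0.976, 0.0], [0.0, 0.001, -1.0]]
ft_force: [-7.8, -1.7, 11.4]
finger_gap: 0.0135
grip_force: 40.0
```

```bash
python3 steer.py '[[0.024,0,0,0,0],[0.024,0,0,-0.001,0],[0.024,0,0,-0.002,0]]'; python3 steer.py '[[0.024,0,0,-0.03,0],[0.024,0,0,-0.08,0],[0.024,0,0,-0.12,0],[0.024,0.01,-0.05,-0.12,0],[0.024,0.01,-0.11,-0.12,0]]'; python3 steer.py '[[0.024,-0.005,-0.06,0,-1],[0.024,-0.01,-0.12,0,-2],[0.024,-0.015,-0.18,0,-3.36],[0.024,-0.02,-0.2,0.03,-3.36],[0.024,-0.02,-0.2,0.03,-3.36]]'; python3 -c "
from h import *
print(togo(.6557,-.2004,.135,106.2))"
```

```text
time_s: 22.15
ee_pos: [0.5663, 0.1345, 0.0935]
tool_rot: [[-0.976, -0.22, 0.0], [-0.22, 0.976, 0.0], [-0.0, 0.0, -1.0]]
ft_force: [0.3, 0.2, -0.3]
finger_gap: 0.0234
grip_force: 0.0
time_s: 22.78
ee_pos: [0.5807, 0.025, 0.2143]
tool_rot: [[-0.975, -0.223, 0.001], [-0.223, 0.975, 0.001], [-0.001, 0.001, -1.0]]
ft_force: [1.5, 0.0, -0.6]
finger_gap: 0.0239
grip_force: 0.0
time_s: 23.4
ee_pos: [0.6428, -0.1675, 0.1808]
tool_rot: [[-0.962, -0.274, -0.004], [-0.274, 0.962, -0.0], [0.004, 0.001, -1.0]]
ft_force: [-1.5, 0.3, -0.0]
finger_gap: 0.0239
grip_force: 0.0
[[-0.0036, -0.0352, 0.0458], np.float64(-0.32), 'j7', 124.4]
```

```bash
python3 steer.py '[[0.024,-0.0036,-0.0352,0.02,-0.3],[0.024,-0.0036,-0.0352,0.0458,-0.3],[0.024,-0.0036,-0.0352,0.0458,-0.3],[0.024,-0.0036,-0.0352,0.0458,-0.3]]'; python3 -c "
from h import *
print(togo(.6557,-.2004,.0815,106.2));drives('w10')"|grep -v ' -1[0-9][0-9]'
```

```text
time_s: 23.9
ee_pos: [0.6581, -0.1973, 0.1394]
tool_rot: [[-0.959, -0.283, 0.002], [-0.283, 0.959, 0.0], [-0.002, -0.0, -1.0]]
ft_force: [-0.9, -0.1, 0.8]
finger_gap: 0.0239
grip_force: 0.0
[[0.0033, -0.0023, 0.0579], np.float64(0.25), 'j7', 128.2]
bbox 442 0 39 57 area 362 box mm [[102.7, 73.0], [127.6, 88.1], [124.4, 94.1], [99.2, 79.1]]
bbox 86 92 50 20 area 528 box mm [[80.1, -99.5], [83.1, -74.4], [75.8, -74.1], [72.8, -99.6]]
bbox 255 111 234 6 area 761 box mm [[72.5, -13.4], [73.9, 105.4], [71.5, 105.8], [70.1, -13.5]]
bbox 257 137 37 158 area 4117 box mm [[-31.4, -14.2], [60.0, -12.6], [60.0, 6.0], [-31.3, 7.0]]
bbox 243 181 15 67 area 474 box mm [[-1.3, -22.2], [37.0, -19.0], [36.6, -12.2], [-1.7, -15.1]]
bbox 213 303 136 26 area 3252 box mm [[-37.5, -40.5], [-37.4, 39.8], [-54.7, 40.7], [-54.8, -41.5]]
bbox 485 305 75 21 area 1540 box mm [[-39.1, 122.4], [-39.6, 168.1], [-53.7, 171.4], [-53.1, 124.8]]
bbox 172 306 32 44 area 729 box mm [[-40.1, -65.3], [-39.0, -47.8], [-70.1, -48.4], [-71.3, -66.6]]
```

```bash
python3 steer.py '[[0.024,0.0025,-0.002,0.015,0],[0.024,0.0025,-0.002,0.03,0],[0.024,0.0025,-0.002,0.045,0],[0.024,0.0025,-0.002,0.056,0],[0.024,0.0025,-0.002,0.056,0]]'; python3 steer.py '[[0,0,0,0,0],[0,0,0,0,0],[0,0,0,0,0],[0,0,0,0,0]]' 40;  python3 steer.py '[[0,0,0,-0.03,0],[0,0,0,-0.07,0],[0,0,0,-0.105,0],[0,0,0,-0.124,0],[0,0,0,-0.124,0]]';python3 -c "
from h import *
held('w11',.002);print(togo(.5745,.0953,.205,102.7))"
```

```text
time_s: 24.58
ee_pos: [0.6549, -0.201, 0.0803]
tool_rot: [[-0.96, -0.282, -0.002], [-0.282, 0.96, 0.0], [0.002, 0.001, -1.0]]
ft_force: [-0.3, -0.1, 1.5]
finger_gap: 0.0239
grip_force: 0.0
time_s: 25.08
ee_pos: [0.6558, -0.2013, 0.0823]
tool_rot: [[-0.96, -0.282, 0.001], [-0.282, 0.96, -0.0], [-0.001, -0.0, -1.0]]
ft_force: [-0.6, 0.2, 2.7]
finger_gap: 0.0133
grip_force: 40.0
time_s: 25.7
ee_pos: [0.6559, -0.2013, 0.2065]
tool_rot: [[-0.96, -0.282, 0.002], [-0.282, 0.96, -0.0], [-0.002, -0.001, -1.0]]
ft_force: [0.3, 0.2, -1.5]
finger_gap: 0.0134
grip_force: 40.0
row 179.5 tool x [[49.2 -0.9 -2. ]]
[[-0.0059, 0.3072, 0.0], np.float64(3.65), 'j7', 127.6]
```

```bash
python3 steer.py '[[0,0.006,0.05,0,0],[0,0.014,0.11,0,1],[0,0.014,0.17,0,2],[0,0.010,0.23,0,3],[0,-0.002,0.28,0,3.65]]' ; python3 steer.py '[[0,0,0.02,0,0],[0,0,0.02,0,0],[0,0,0.02,0,0]]'; python3 -c "
from h import *
print(togo(.5735,.0952,.1335,102.7))"
```

```text
time_s: 26.38
ee_pos: [0.5768, 0.0704, 0.204]
tool_rot: [[-0.975, -0.221, -0.003], [-0.221, 0.975, -0.0], [0.003, 0.001, -1.0]]
ft_force: [1.8, -0.1, -0.9]
finger_gap: 0.0136
grip_force: 40.0
time_s: 26.75
ee_pos: [0.574, 0.0859, 0.2048]
tool_rot: [[-0.976, -0.218, -0.001], [-0.218, 0.976, -0.001], [0.002, -0.001, -1.0]]
ft_force: [0.1, -0.7, -0.7]
finger_gap: 0.0135
grip_force: 40.0
[[-0.0016, 0.0092, 0.0713], np.float64(-0.08), 'j7', 93.7]
```

```bash
python3 steer.py '[[0,-0.0016,0.0092,0.0,0],[0,-0.0016,0.0092,0.03,0],[0,-0.0016,0.0092,0.06,0],[0,-0.0016,0.0092,0.0713,0],[0,-0.0016,0.0092,0.0713,0]]'; python3 steer.py '[[0,0,0,0,0],[0,0,0,0,0]]'; python3 -c "
from h import *
print(togo(.5735,.0952,.1335,102.7))"
```

```text
time_s: 27.38
ee_pos: [0.5736, 0.0967, 0.1342]
tool_rot: [[-0.976, -0.219, -0.001], [-0.219, 0.976, -0.0], [0.001, -0.0, -1.0]]
ft_force: [0.0, -0.9, -1.0]
finger_gap: 0.0137
grip_force: 40.0
time_s: 27.62
ee_pos: [0.5743, 0.097, 0.1355]
tool_rot: [[-0.976, -0.22, 0.002], [-0.22, 0.976, 0.001], [-0.002, 0.0, -1.0]]
ft_force: [0.0, 0.3, -2.3]
finger_gap: 0.0132
grip_force: 40.0
[[0.0012, -0.0016, 0.002], np.float64(0.0), 'j7', 93.8]
```

```bash
python3 steer.py '[[0,0.0012,-0.0016,0.005,0],[0,0.0012,-0.0016,0.009,0],[0,0.0012,-0.0016,0.012,0],[0,0.0012,-0.0016,0.015,0],[0,0.0012,-0.0016,0.015,0]]'; python3 steer.py '[[0,0,0,0.006,0],[0,0,0,0.012,0],[0,0,0,0.018,0],[0,0,0,0.024,0],[0,0,0,0.029,0]]'; python3 steer.py '[[0,0,0,0.0015,0],[0,0,0,0.0015,0]]'
```

```text
time_s: 28.25
ee_pos: [0.5727, 0.095, 0.1191]
tool_rot: [[-0.976, -0.22, -0.001], [-0.22, 0.976, -0.0], [0.001, 0.0, -1.0]]
ft_force: [-0.5, -0.8, -0.0]
finger_gap: 0.0137
grip_force: 40.0
time_s: 28.88
ee_pos: [0.5728, 0.0951, 0.0901]
tool_rot: [[-0.976, -0.22, -0.0], [-0.22, 0.976, 0.0], [0.0, 0.0, -1.0]]
ft_force: [-13.3, -1.6, 47.8]
finger_gap: 0.0135
grip_force: 40.0
time_s: 29.12
ee_pos: [0.5728, 0.095, 0.0901]
tool_rot: [[-0.976, -0.22, -0.0], [-0.22, 0.976, 0.001], [0.0, 0.001, -1.0]]
ft_force: [-7.4, -0.9, 13.0]
finger_gap: 0.0137
grip_force: 40.0
```

```bash
python3 steer.py '[[0.024,0,0,0,0],[0.024,0,0,-0.001,0],[0.024,0,0,-0.002,0]]'; python3 steer.py '[[0.024,0,0,-0.03,0],[0.024,0,0,-0.08,0],[0.024,0.02,0,-0.12,0],[0.024,0.05,0.05,-0.16,0],[0.024,0.05,0.08,-0.18,0]]'; python3 -c "
from h import *
shot('wrist','w12')
im=cv2.imread('pics/w12.png')[80:300];b=(np.clip((im/255.)**.6*255,0,255)).astype('uint8')
cv2.imwrite('pics/crop12.png',cv2.resize(b,None,fx=1.42,fy=1.42,interpolation=cv2.INTER_CUBIC))"
```

```text
time_s: 29.5
ee_pos: [0.5729, 0.0951, 0.0908]
tool_rot: [[-0.975, -0.22, -0.0], [-0.22, 0.975, 0.0], [0.0, 0.0, -1.0]]
ft_force: [0.3, -0.5, 0.4]
finger_gap: 0.0234
grip_force: 0.0
time_s: 30.12
ee_pos: [0.5055, 0.1629, 0.273]
tool_rot: [[-0.976, -0.22, 0.002], [-0.22, 0.976, 0.002], [-0.002, 0.001, -1.0]]
ft_force: [0.8, -0.1, -0.4]
finger_gap: 0.024
grip_force: 0.0
```

View pics/crop12.png

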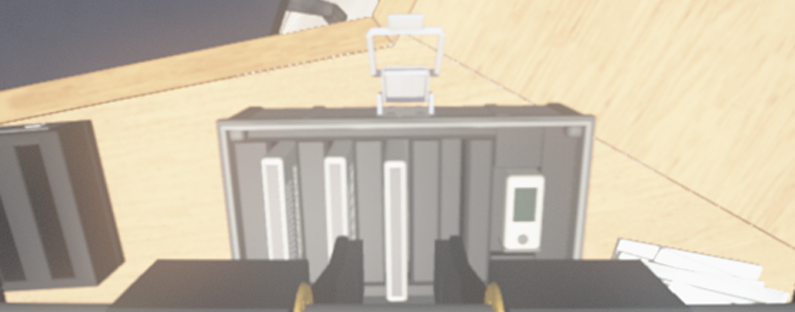

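All three drives stand in slots 0–2 with their tops level at (275, 338, 396; rows 157–300), and the logger is in the pocket at (523,212). Next is the lid, so I'll check clearance behind it first.

Run:
```python
from h import *
np.set_printoptions(precision=3,suppress=True)
c=shot("scene","s1");t=load("top1")
print("printer corner z=0/.1/.15",plane(t,[(213,160)],0),plane(t,[(213,160)],.1),plane(t,[(213,160)],.15))
P=plane(t,[(213,160)],.0)[0]
for z in(0,.05,.1,.15):print(z,proj(c,plane(t,[(213,160)],z)))
print("paper",tri([(t,(186,62)),(c,(287,148))]))
# lid edge top
g=lambda u,v:(130+u/2.8,165+v/2.8)
print("lid top edges", plane(t,[g(80,92),g(388,22),g(100,140),g(410,82)],.212), "hook",plane(t,[g(243,82)],.22))
w=load("w12");s=bot.sense()
Y=np.radians(12.7);ex=np.array([np.cos(Y),np.sin(Y),0]);ey=np.array([-np.sin(Y),np.cos(Y),0]);o=np.array([.5552,.1788,0])
q=plane(w,np.array([(273,157),(335,157),(395,161),(397,298)])/1.42+[0,80],.092);print("fronts",np.c_[(q-o)@ex,(q-o)@ey]*1e3)
im=c["image"][100:270,170:400,::-1];cv2.imwrite("pics/crop13.png",cv2.resize(im,None,fx=3.4,fy=3.4,interpolation=cv2.INTER_CUBIC))
```

```text
printer corner z=0/.1/.15 [[0.757 0.246 0.   ]] [[0.736 0.229 0.1  ]] [[0.726 0.221 0.15 ]]
0 [[268.023 199.985]]
0.05 [[267.235 187.806]]
0.1 [[266.407 174.973]]
0.15 [[265.536 161.443]]
paper (array([0.946, 0.308, 0.127]), [23.26, 23.26])
lid top edges [[0.631 0.323 0.212]
 [0.686 0.092 0.212]
 [0.595 0.307 0.212]
 [0.64  0.075 0.212]] hook [[0.638 0.199 0.22 ]]
fronts [[-51.355 -83.974]
 [-51.348 -44.919]
 [-48.756  -7.206]
 [ 48.091  -5.97 ]]
```

View pics/crop13.png

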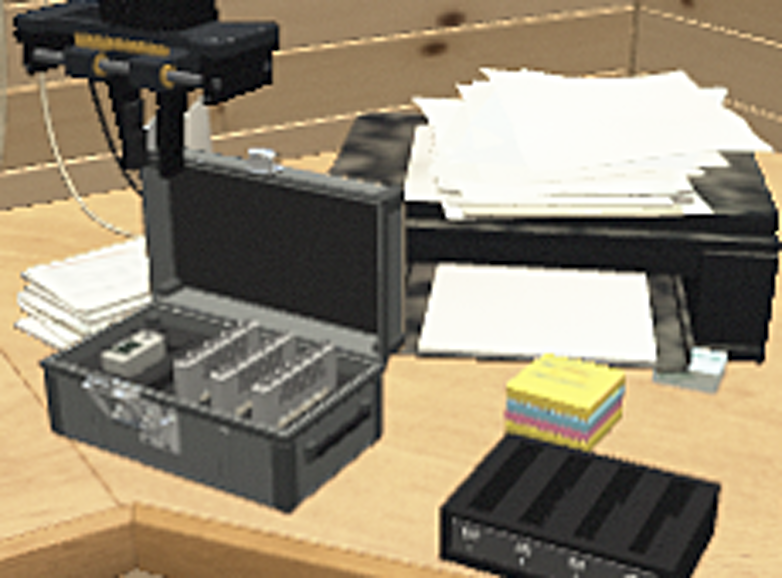

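The scene crop shows the lid upright with its hook up at (262,158), drives and logger seated, and free desk behind the lid, where the printer stays low and well back. I'll go over the lid and push it shut from behind.

```bash
python3 steer.py '[[0,0,0,-0.03,0],[0,-0.06,0,-0.035,0],[0,-0.12,0,-0.035,0],[0,-0.18,0,-0.035,0],[0,-0.195,0.004,-0.035,0]]' 40; python3 steer.py '[[0,0,0,0,0],[0,0,0,0,0]]'; python3 -c "
from h import *
print(togo(.6966,.2107,.2,102.7))"
```

```text
time_s: 30.85
ee_pos: [0.6982, 0.2082, 0.3017]
tool_rot: [[-0.976, -0.219, -0.004], [-0.219, 0.976, -0.003], [0.004, -0.002, -1.0]]
ft_force: [-0.4, 0.1, -0.5]
finger_gap: 0.0004
grip_force: 0.0
time_s: 31.1
ee_pos: [0.6955, 0.2081, 0.3062]
tool_rot: [[-0.976, -0.219, 0.0], [-0.219, 0.976, -0.0], [-0.0, -0.0, -1.0]]
ft_force: [-0.6, 0.2, 1.4]
finger_gap: 0.0003
grip_force: 0.0
[[-0.0016, 0.0023, 0.1062], np.float64(-0.02), 'j7', 87.7]
```

```bash
python3 steer.py '[[0,0,0.002,0.05,0],[0,0,0.002,0.1,0],[0,0,0.002,0.105,0],[0,0,0.002,0.105,0],[0,0,0.002,0.105,0]]'; python3 steer.py '[[0,0.011,0,0,0],[0,0.022,0,0,0],[0,0.033,0,-0.003,0],[0,0.043,0,-0.006,0],[0,0.054,0,-0.007,0]]'
```

```text
time_s: 31.72
ee_pos: [0.6965, 0.2109, 0.2042]
tool_rot: [[-0.976, -0.22, 0.004], [-0.22, 0.976, 0.002], [-0.004, 0.001, -1.0]]
ft_force: [-0.1, -0.2, -0.2]
finger_gap: 0.0005
grip_force: 0.0
time_s: 32.35
ee_pos: [0.6427, 0.1987, 0.2088]
tool_rot: [[-0.976, -0.22, 0.002], [-0.22, 0.976, 0.0], [-0.002, 0.0, -1.0]]
ft_force: [3.9, -0.3, 2.7]
finger_gap: 0.0009
grip_force: 2.0
```

```bash
python3 steer.py '[[0,0.017,0,0,0],[0,0.034,0,0.002,0],[0,0.055,0,0.009,0],[0,0.074,0,0.02,0],[0,0.091,0,0.035,0]]'; python3 steer.py '[[0,0.007,0,0.009,0],[0,0.013,0,0.018,0],[0,0.018,0,0.028,0],[0,0.023,0,0.038,0],[0,0.023,0,0.041,0]]'
```

```text
time_s: 32.98
ee_pos: [0.5532, 0.1785, 0.1734]
tool_rot: [[-0.976, -0.22, 0.001], [-0.22, 0.976, 0.0], [-0.001, 0.0, -1.0]]
ft_force: [1.9, 0.5, 1.2]
finger_gap: 0.0005
grip_force: 0.8
time_s: 33.6
ee_pos: [0.5323, 0.1742, 0.1349]
tool_rot: [[-0.976, -0.22, 0.002], [-0.22, 0.976, 0.002], [-0.002, 0.001, -1.0]]
ft_force: [-18.8, -6.7, 50.7]
finger_gap: 0.0004
grip_force: 26.1
```

```bash
python3 steer.py '[[0,0,0,-0.01,0],[0,0,0,-0.06,0],[0,0.04,0,-0.1,0],[0,0.08,0,-0.12,0],[0,0.08,0,-0.12,0]]'; python3 steer.py '[[0.04,0,0,0,0]]'; python3 -c "
from h import *
shot('wrist','b1');print(bot.sense()['ee_pos'])"; python3 steer.py '[[0.05,0.01,0.03,0.05,0],[0.05,0.02,0.06,0.06,0],[0.05,0.02,0.06,0.06,0]]';python3 steer.py '[[0.05,0,0,0,0]]'
python3 - <<'E'
from h import *
shot('wrist','b2');print(bot.sense()['ee_pos'])
A=[]
for n in('b1','b2'):
    im=cv2.imread(f'pics/{n}.png')[10:290]
    A.append(im)
p=proj(load('b1'),[.5552-.14*.9755,.1788-.14*.2198,.06]);q=proj(load('b2'),[.5552-.14*.9755,.1788-.14*.2198,.06]);print(p,q)
cr=[]
for n,(u,v) in(('b1',p[0]),('b2',q[0])):
    im=cv2.copyMakeBorder(cv2.imread(f'pics/{n}.png'),100,100,100,100,0);u=int(u);v=int(v);cr.append(cv2.resize(im[v+20:v+180,u+35:u+165],None,fx=3,fy=3,interpolation=cv2.INTER_CUBIC));print(n,"origin",u-65,v-80)
cv2.imwrite('pics/crop14.png',np.hstack(cr))
E
```

```text
time_s: 34.22
ee_pos: [0.4527, 0.1564, 0.2535]
tool_rot: [[-0.975, -0.221, 0.002], [-0.221, 0.975, 0.002], [-0.003, 0.002, -1.0]]
ft_force: [0.7, 0.1, -0.9]
finger_gap: 0.0006
grip_force: 0.0
time_s: 34.35
ee_pos: [0.4537, 0.1564, 0.2514]
tool_rot: [[-0.975, -0.22, 0.0], [-0.22, 0.975, 0.0], [-0.0, 0.0, -1.0]]
ft_force: [0.2, -0.5, 0.3]
finger_gap: 0.0052
grip_force: 0.0
[0.45376955 0.15633403 0.25109226]
time_s: 34.78
ee_pos: [0.4194, 0.212, 0.1898]
tool_rot: [[-0.975, -0.223, -0.003], [-0.223, 0.975, -0.002], [0.004, -0.001, -1.0]]
ft_force: [0.8, -0.3, -0.4]
finger_gap: 0.037
grip_force: 0.0
time_s: 34.9
ee_pos: [0.4215, 0.2099, 0.1915]
tool_rot: [[-0.976, -0.219, -0.0], [-0.219, 0.976, -0.001], [0.001, -0.001, -1.0]]
ft_force: [-0.6, 0.4, -0.2]
finger_gap: 0.0453
grip_force: 0.0
[0.42166008 0.20974223 0.19184496]
[[280.86771908 148.13919367]] [[202.11155136 185.11191975]]
b1 origin 215 68
b2 origin 137 105
```

View pics/crop14.png

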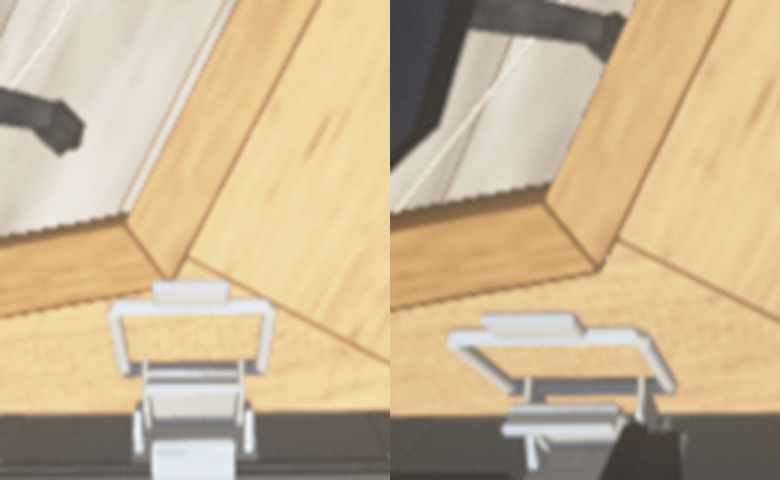

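The two crops show the bail flopped outwards. Left (b1): bar from (110,306) to (274,306), tab top edge centred at (191,283), pin at row 372. Right (b2): bar from (450,340) to (640,338), tab top edge centred at about (528,320), pin at row 385.

Run:
```python
from h import *
np.set_printoptions(precision=1,suppress=True)
a=load('b1');b=load('b2')
A=lambda u,v:(215+u/3,68+v/3);B=lambda u,v:(137+(u-390)/3,105+v/3)
Y=np.radians(12.7);ex=np.array([np.cos(Y),np.sin(Y),0]);ey=np.array([-np.sin(Y),np.cos(Y),0]);o=np.array([.5552,.1788,0])
for n,p,q in(("barL",(112,308),(452,342)),("barR",(272,308),(638,338)),("tabtop",(191,283),(530,319)),("tab L",(154,283),(483,322)),("tab R",(228,285),(574,317)),("pinL",(130,372),(513,385)),("pinR",(262,372),(668,387)),("keeper",(194,445),(570,430))):
    x,r=tri([(a,A(*p)),(b,B(*q))]);d=x-o;print(n,np.array([d@ex,d@ey,x[2]])*1e3,r)
```

```text
barL [-126.6  -22.6   98.6] [0.56, 0.56]
barR [-128.    19.5  102.1] [0.2, 0.2]
tabtop [-135.5   -1.5  110.6] [0.41, 0.41]
tab L [-135.7  -10.8  112.8] [0.6, 0.6]
tab R [-135.3    7.7  109.9] [0.05, 0.05]
pinL [-100.2  -21.2   59.2] [0.86, 0.86]
pinR [-100.3   19.5   60.2] [0.65, 0.65]
keeper [-85.1  -3.4  67.5] [6.72, 6.72]
```

```bash
cat >> h.py <<'E'
Y=np.radians(12.7);EX=np.array([np.cos(Y),np.sin(Y),0]);EY=np.array([-np.sin(Y),np.cos(Y),0]);O=np.array([.5552,.1788,0])
def cgo(cx,cy,tipz): # case mm, tip height mm
    p=O+EX*cx/1e3+EY*cy/1e3;return togo(p[0],p[1],tipz/1e3+.025,102.7)
def where():
    d=bot.sense()["ee_pos"]-O;return "case x %.1f y %.1f tip z %.1f"%(d@EX*1e3,d@EY*1e3,d[2]*1e3-25)
E
python3 -c "
from h import *
print(where(),cgo(-160,0,150),cgo(-160,0,101))"
```

```text
case x -123.5 y 59.5 tip z 166.8 [[0.0365, -0.0596, 0.0169], np.float64(-0.07), 'j7', 71.0] [[0.0365, -0.0596, 0.0659], np.float64(-0.07), 'j7', 71.0]
```

```bash
python3 steer.py '[[0,0.02,-0.03,0,0],[0,0.0365,-0.0596,0.015,0],[0,0.0365,-0.0596,0.045,0],[0,0.0365,-0.0596,0.066,0],[0,0.0365,-0.0596,0.066,0]]' 40; python3 steer.py '[[0,0,0,0,0],[0,0,0,0,0]]'; python3 -c "
from h import *
print(where(),cgo(-160,0,101))"
```

```text
time_s: 35.58
ee_pos: [0.3981, 0.1432, 0.1252]
tool_rot: [[-0.976, -0.218, -0.002], [-0.218, 0.976, -0.001], [0.002, -0.001, -1.0]]
ft_force: [0.5, -0.6, 0.2]
finger_gap: 0.0078
grip_force: 0.0
time_s: 35.83
ee_pos: [0.399, 0.1445, 0.1269]
tool_rot: [[-0.976, -0.22, 0.001], [-0.22, 0.976, 0.001], [-0.002, 0.001, -1.0]]
ft_force: [1.2, 0.1, -0.0]
finger_gap: 0.0007
grip_force: 0.0
case x -159.9 y 0.8 tip z 101.9 [[0.0001, -0.0008, 0.0009], np.float64(-0.01), 'j7', 76.6]
```

```bash
python3 steer.py '[[0,-0.012,0,0,0],[0,-0.024,0,0,0],[0,-0.036,0,0,0],[0,-0.048,0,0,0],[0,-0.06,0,0,0]]'; python3 steer.py '[[0,0,0,0,0],[0,0,0,0,0]]'; python3 -c "
from h import *
print(where());c=shot('top','t3');shot('scene','s3')
for n in('b1',):
  pass
for x,z in((-127,100),(-72,101),(-79,113)): print(x,z,proj(c,O+EX*x/1e3+[0,0,z/1e3]))"
```

```text
time_s: 36.45
ee_pos: [0.4577, 0.1576, 0.1258]
tool_rot: [[-0.976, -0.22, -0.0], [-0.22, 0.976, -0.0], [0.0, -0.0, -1.0]]
ft_force: [0.7, -0.3, -0.2]
finger_gap: 0.0004
grip_force: 0.0
time_s: 36.7
ee_pos: [0.4565, 0.1573, 0.1258]
tool_rot: [[-0.976, -0.22, -0.001], [-0.22, 0.976, -0.0], [0.001, -0.0, -1.0]]
ft_force: [0.4, -0.6, -0.1]
finger_gap: 0.0005
grip_force: 0.0
case x -101.0 y 0.8 tip z 100.8
-127 100 [[243.89609464 290.25265673]]
-72 101 [[239.00563184 266.74837558]]
-79 113 [[239.08289579 269.93502888]]
```

```bash
python3 steer.py '[[0,0,-0.001,0.006,0],[0,0,-0.001,0.011,0],[0,0.001,-0.001,0.016,0],[0,0.001,-0.001,0.021,0],[0,0.001,-0.001,0.021,0]]'; python3 steer.py '[[0,0.001,0,0.004,0],[0,0.002,0,0.008,0],[0,0.003,0,0.012,0],[0,0.0045,0,0.016,0],[0,0.006,0,0.02,0]]'; python3 -c "
from h import *
print(where())"
```

```text
time_s: 37.42
ee_pos: [0.4558, 0.1561, 0.1046]
tool_rot: [[-0.976, -0.22, -0.0], [-0.22, 0.976, 0.0], [0.0, 0.0, -1.0]]
ft_force: [0.5, -0.1, 0.0]
finger_gap: 0.0002
grip_force: 0.0
time_s: 38.05
ee_pos: [0.4504, 0.155, 0.0848]
tool_rot: [[-0.976, -0.22, 0.001], [-0.22, 0.976, 0.0], [-0.001, 0.0, -1.0]]
ft_force: [2.1, 0.5, 2.2]
finger_gap: 0.0006
grip_force: 1.4
case x -107.5 y -0.2 tip z 59.8
```

```bash
python3 steer.py '[[0,0.001,0,0.005,0],[0,0.004,0,0.01,0],[0,0.008,0,0.015,0],[0,0.011,0,0.019,0],[0,0.011,0,0.019,0]]'; python3 -c "
from h import *
print(where(),bot.sense()['ft_force'])"
```

```text
time_s: 38.67
ee_pos: [0.4392, 0.1526, 0.0657]
tool_rot: [[-0.976, -0.22, -0.0], [-0.22, 0.976, 0.0], [0.0, 0.0, -1.0]]
ft_force: [-0.2, 0.4, 3.2]
finger_gap: 0.0002
grip_force: 1.4
case x -118.9 y -0.1 tip z 40.7 [-0.22936033  0.36847335  3.20344638]
```

```bash
python3 steer.py '[[0,0,0,0.003,0],[0,-0.0005,0,0.006,0],[0,-0.002,0,0.009,0],[0,-0.004,0,0.011,0],[0,-0.004,0,0.011,0]]'; python3 -c "
from h import *
print(where())"; python3 steer.py '[[0,-0.0015,0,0.001,0],[0,-0.003,0,0.002,0],[0,-0.003,0,0.002,0]]'; python3 -c "
from h import *
print(where())"
```

```text
time_s: 39.3
ee_pos: [0.4433, 0.1533, 0.0546]
tool_rot: [[-0.976, -0.22, -0.001], [-0.22, 0.976, -0.0], [0.001, -0.0, -1.0]]
ft_force: [-0.3, -0.9, 0.2]
finger_gap: 0.0007
grip_force: 0.0
case x -114.8 y -0.3 tip z 29.6
time_s: 39.67
ee_pos: [0.4461, 0.154, 0.0532]
tool_rot: [[-0.976, -0.22, -0.001], [-0.22, 0.976, 0.0], [0.001, 0.0, -1.0]]
ft_force: [-6.7, -1.8, 9.9]
finger_gap: 0.0003
grip_force: 4.5
case x -111.9 y -0.2 tip z 28.2
```

```bash
python3 steer.py '[[0,0.01,0,-0.002,0],[0,0.03,0,-0.03,0],[0,0.04,0,-0.09,0],[0,0.03,0,-0.14,0],[0,0.02,0,-0.18,0]]'; python3 steer.py '[[0,0,0,0,0]]'
python3 - <<'E'
from h import *
print(where());c=shot('wrist','b3')
for n,P in(("keeper",(-79,88)),("pivot",(-84,52)),("tip open",(-108,89)),("tip closed",(-92,9)),("bar flop",(-127,100)),("tab hooked",(-77,105))): print(n,proj(c,O+EX*P[0]/1e3+[0,0,P[1]/1e3]).round())
u,v=proj(c,O+EX*-.09+[0,0,.06])[0].astype(int);x0=max(u-75,0);y0=max(v-80,0);print("origin",x0,y0)
cv2.imwrite('pics/crop15.png',cv2.resize(cv2.imread('pics/b3.png')[y0:y0+150,x0:x0+150],None,fx=4,fy=4,interpolation=cv2.INTER_CUBIC))
E
```

```text
time_s: 40.3
ee_pos: [0.4268, 0.1496, 0.2352]
tool_rot: [[-0.975, -0.22, 0.002], [-0.22, 0.975, 0.001], [-0.002, 0.001, -1.0]]
ft_force: [0.5, 1.0, -0.4]
finger_gap: 0.0006
grip_force: 0.0
time_s: 40.42
ee_pos: [0.4282, 0.1502, 0.2358]
tool_rot: [[-0.976, -0.22, 0.005], [-0.22, 0.976, 0.003], [-0.005, 0.002, -1.0]]
ft_force: [-0.6, -0.2, -0.0]
finger_gap: 0.0008
grip_force: 0.0
case x -130.1 y 0.1 tip z 210.8
keeper [[281. 258.]]
pivot [[281. 236.]]
tip open [[281. 226.]]
tip closed [[281. 214.]]
bar flop [[281. 207.]]
tab hooked [[281. 269.]]
origin 205 153
```

View pics/crop15.png

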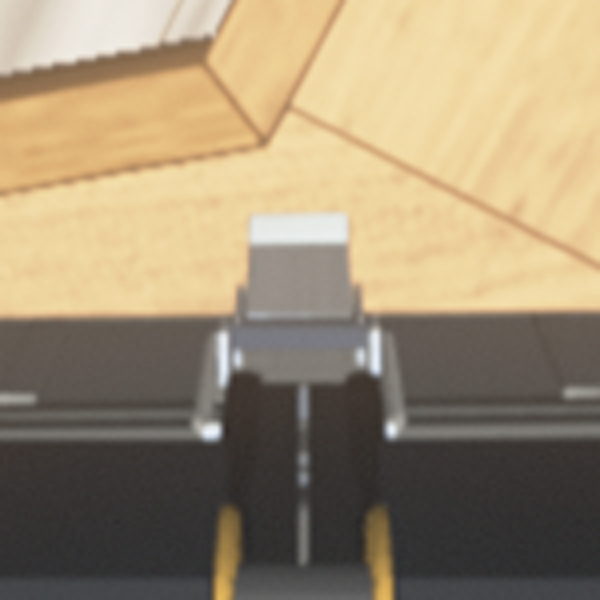

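The bail legs run to the keeper, with the bar at image row ~260 as expected when hooked. The lever plate ends at crop (300,215), with its bend at row 243. I'll work out which lever angle that matches.

Run:
```python
from h import *
c=load('b3')
for f in(10,20,30,35,45,60,75):
    r=np.radians(f);u=np.array([-np.sin(r),-np.cos(r)]);n=np.array([-np.cos(r),np.sin(r)])
    for nm,p in(("elbow",34*u),("lip",34*u+10*(.87*u+.5*n))):
        q=(np.array([-84,52])+p)/1e3
        P=[O+EX*q[0]+EY*s*.013+[0,0,q[1]] for s in(-1,1)];k=proj(c,P);print(f,nm,"row",k[0,1].round(1),"width",(k[1,0]-k[0,0]).round(1),end=" ; ")
    print()
```

```text
10 elbow row 218.8 width 25.5 ; 10 lip row 210.5 width 25.2 ; 
20 elbow row 213.9 width 25.8 ; 20 lip row 204.8 width 25.5 ; 
30 elbow row 209.6 width 26.0 ; 30 lip row 199.8 width 25.9 ; 
35 elbow row 207.6 width 26.2 ; 35 lip row 197.7 width 26.1 ; 
45 elbow row 204.4 width 26.6 ; 45 lip row 194.1 width 26.6 ; 
60 elbow row 201.0 width 27.2 ; 60 lip row 190.9 width 27.4 ; 
75 elbow row 200.0 width 27.9 ; 75 lip row 190.6 width 28.3 ;
```

```bash
python3 steer.py '[[0,0.005,0,0.03,0],[0,0.01,0,0.07,0],[0,0.01,0,0.07,0],[0,0.01,0,0.07,0]]'
python3 - <<'E'
from h import *
print(where());d=shot('wrist','b4');c=load('b3')
for n,cc in(('b3',c),('b4',d)):
    for P in((-70,0),(-70,72),(-70,110)): print(n,P,proj(cc,[O+EX*P[0]/1e3+EY*s+[0,0,P[1]/1e3] for s in(-.05,.05)]).round(1).tolist())
    im=cv2.imread(f'pics/{n}.png')
    for s in(0,):
        u,v=proj(cc,O+EX*-.09+[0,0,.015])[0].astype(int)
        print(n,"centre col rows",v-30,[int(x) for x in im[v-30:v+30,u-6:u+6].mean((1,2))])
        print(n,"side col(-50) rows",v-30,[int(x) for x in im[v-30:v+50,u-50:u-44].mean((1,2))])
E
```

```text
time_s: 40.98
ee_pos: [0.4173, 0.1476, 0.1636]
tool_rot: [[-0.976, -0.22, 0.0], [-0.22, 0.976, 0.0], [-0.0, 0.0, -1.0]]
ft_force: [-0.5, -0.4, 0.5]
finger_gap: 0.0
grip_force: 0.0
case x -141.4 y -0.2 tip z 138.6
b3 (-70, 0) [[234.6, 230.7], [326.9, 230.7]]
b3 (-70, 72) [[225.1, 259.1], [336.8, 259.1]]
b3 (-70, 110) [[218.3, 279.5], [343.8, 279.5]]
b3 centre col rows 187 [209, 211, 209, 207, 205, 207, 208, 208, 206, 206, 206, 205, 202, 200, 201, 202, 203, 203, 204, 214, 226, 231, 232, 232, 234, 232, 211, 163, 145, 143, 143, 143, 144, 144, 144, 143, 144, 143, 143, 143, 143, 143, 142, 145, 151, 132, 107, 111, 120, 125, 125, 125, 124, 123, 123, 125, 124, 124, 123, 125]
b3 side col(-50) rows 187 [179, 177, 176, 178, 181, 180, 175, 168, 153, 158, 192, 209, 209, 206, 206, 207, 206, 203, 200, 201, 203, 203, 202, 201, 201, 200, 199, 201, 203, 204, 202, 200, 201, 202, 201, 199, 201, 202, 204, 204, 206, 205, 204, 198, 173, 130, 100, 90, 89, 89, 90, 90, 89, 89, 89, 89, 88, 87, 87, 87, 87, 87, 86, 86, 85, 83, 75, 71, 85, 101, 93, 74, 78, 102, 117, 101, 70, 55, 54, 55]
b4 (-70, 0) [[226.2, 271.6], [336.8, 271.7]]
b4 (-70, 72) [[212.0, 317.3], [351.5, 317.5]]
b4 (-70, 110) [[201.1, 352.6], [362.8, 352.7]]
b4 centre col rows 228 [205, 205, 203, 202, 203, 203, 201, 198, 197, 197, 199, 199, 199, 200, 197, 186, 196, 218, 228, 226, 187, 119, 85, 84, 83, 78, 74, 72, 72, 71, 71, 70, 70, 70, 69, 69, 68, 68, 68, 67, 67, 66, 66, 65, 65, 65, 65, 64, 64, 63, 64, 67, 65, 61, 57, 58, 58, 59, 59, 59]
b4 side col(-50) rows 228 [150, 140, 164, 193, 204, 204, 203, 202, 202, 204, 205, 203, 200, 197, 197, 198, 199, 199, 199, 198, 199, 199, 201, 200, 199, 199, 197, 196, 198, 200, 200, 197, 195, 189, 151, 94, 66, 64, 65, 64, 64, 63, 62, 62, 62, 62, 61, 62, 60, 60, 59, 59, 59, 59, 58, 58, 57, 57, 57, 56, 56, 55, 55, 55, 55, 54, 55, 54, 55, 62, 70, 72, 73, 72, 72, 72, 75, 89, 104, 110]
```

```bash
python3 steer.py '[[0,0,0,-0.01,0],[0,0,0,-0.01,0],[0,0,0,-0.01,0],[0,0,0,-0.01,0]]'
python3 - <<'E'
from h import *
print(where());d=shot('wrist','b5');c=load('b3')
P0=proj(d,O+EX*-.07);print("base pred",P0)
im=cv2.imread('pics/b5.png').mean(2);u,v=proj(d,O+EX*-.09+[0,0,.015])[0].astype(int)
print("c",v-40,im[v-40:v+20,u-6:u+6].mean(1).astype(int).tolist());print("s",v-40,im[v-40:v+40,u-60:u-52].mean(1).astype(int).tolist());print("s+",v-40,im[v-40:v+40,u+52:u+60].mean(1).astype(int).tolist())
for f in(10,14,18,22):
    r=np.radians(f);uu=np.array([-np.sin(r),-np.cos(r)]);n=np.array([-np.cos(r),np.sin(r)])
    for cc in(c,d): print(f,[ (proj(cc,O+EX*q[0]/1e3+[0,0,q[1]/1e3])[0,1]-proj(cc,O+EX*-.07)[0,1]).round(1) for q in (np.array([-84,52])+34*uu+1.5*n,np.array([-84,52])+34*uu+1.5*n+10*(.87*uu+.5*n))],end=' ')
    print()
E
```

```text
time_s: 41.52
ee_pos: [0.417, 0.1474, 0.1729]
tool_rot: [[-0.976, -0.22, -0.0], [-0.22, 0.976, 0.0], [0.0, 0.0, -1.0]]
ft_force: [0.6, 1.1, -1.1]
finger_gap: 0.0009
grip_force: 0.0
case x -141.7 y -0.2 tip z 147.9
base pred [[281.49177552 267.44210103]]
c 214 [192, 196, 199, 203, 206, 207, 206, 204, 201, 201, 203, 204, 204, 202, 202, 202, 201, 198, 196, 196, 197, 198, 198, 199, 200, 196, 192, 211, 225, 228, 228, 228, 230, 228, 190, 118, 77, 73, 73, 73, 72, 72, 71, 71, 71, 70, 69, 70, 69, 69, 68, 67, 68, 67, 66, 66, 65, 65, 64, 66]
s 214 [169, 169, 173, 175, 174, 171, 171, 174, 175, 176, 173, 169, 162, 146, 148, 181, 201, 205, 203, 201, 202, 203, 202, 200, 196, 195, 197, 198, 198, 197, 197, 196, 195, 194, 195, 197, 199, 200, 197, 194, 195, 196, 196, 195, 195, 197, 199, 194, 154, 95, 66, 63, 64, 64, 64, 63, 63, 62, 62, 62, 61, 61, 60, 60, 60, 59, 58, 58, 58, 57, 57, 57, 57, 56, 56, 55, 55, 55, 54, 54]
s+ 214 [201, 201, 200, 201, 200, 199, 199, 199, 198, 197, 196, 194, 194, 193, 194, 194, 194, 194, 195, 195, 197, 197, 193, 184, 175, 173, 175, 185, 191, 191, 188, 186, 188, 192, 194, 195, 195, 197, 199, 200, 201, 202, 202, 200, 196, 193, 193, 189, 150, 93, 65, 63, 64, 64, 63, 63, 62, 62, 61, 60, 60, 60, 59, 59, 58, 57, 57, 57, 57, 56, 56, 55, 55, 55, 55, 53, 54, 52, 53, 52]
10 [np.float64(-13.2), np.float64(-21.5)] 10 [np.float64(-12.9), np.float64(-23.2)] 
14 [np.float64(-15.1), np.float64(-23.8)] 14 [np.float64(-15.1), np.float64(-25.8)] 
18 [np.float64(-17.0), np.float64(-26.0)] 18 [np.float64(-17.1), np.float64(-28.2)] 
22 [np.float64(-18.8), np.float64(-28.1)] 22 [np.float64(-19.1), np.float64(-30.4)]
```

```bash
python3 -c "
from station import bot
print(bot.finish_job())"
```

```text
the job is handed in; nothing more can be done
None
```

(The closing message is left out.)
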